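# Put the go-backs away

## Robot

A 6-joint arm with a two-finger parallel gripper is mounted at the origin on the work surface. World frame = base frame: x ahead of the robot, y to its left, z up, the work surface at z = 0. Lengths are in m, angles in rad, forces in N, time in s.
With the tool pointing down it reaches from about 0.325 to 0.9 m from the base axis. Payload 6.1 kg.
Tool frame: the origin (TCP) lies on the centre line of the jaws, within the pads' length; the fingertips stand 8 mm ahead of it and the grasp point (between the pads) lies 11 mm behind it (arm.finger_overhang is the distance from the TCP to the fingertips, in m); z points along the fingers, y is the line along which they close (so a half turn about z gives the same grasp; the last joint's range is limited). The gripper opens to 85 mm and grips with 20 to 120 N. Pads are 22 mm wide; open, the fingers measure 114 mm over their backs; the gripper's body (76 mm by 85 mm) begins 54 mm behind the grasp point. The pads swing forward as they close: fully open they stand 13 mm farther back than shut.
Start: joints at [-0.126, 0.22, 1.526, -0, 1.395, -0.126], TCP at [0.625, -0, 0.239] pointing down, gripper open.
Joint ranges: [-2.98, 2.98], [-0.91, 2.08], [0.09, 2.57], [-1.24, 4.39], [0.2, 2.65], [-2.68, 2.68]. Speed limits (rad/s): [2.57, 2.57, 3.01, 3.14, 3.14, 3.14].

## Interface

Orientations are given as a unit quaternion [x, y, z, w].
In Python, from bench import monitor, viewer, arm gives the robot as it stands.
- The arm moves only by the tool apply_moves, never from a script. Its argument "increments" is a list of rows, each a list of 3 entries, a list of its own where there are three numbers: the shift along the tool's x, y, z normalised to -1 to 1, where 1 is 0.04 m, then the turn, a rotation vector about the tool's x, y, z normalised to -1 to 1, where 1 is 6 degrees, then the closure, from -1 (fully open) to 1 (shut), so that 0 is half open. A call has 1 to 10 rows; each row shifts and turns the commanded pose from where the row before left it, along the tool's axes as they then stand; what a row does not reach is not made up. A row lasts 1/12 s, in which the tool goes at most 41.7 mm and 7.16 degrees, less where a joint would pass 70% of its speed; a pose out of reach is approached as far as the arm can. A call with a number of a shift or a turn outside -1 to 1 is refused whole. A call with a gripper value outside its range is refused whole. The fingers move at their own pace and stop on an object; "newtons" is the grip in N (left out, the last holds). Time passes only in rows, so rows that do not move let the fingers close. It gives the time, the measured TCP pose, the force, the opening and the grip force at its end, in the units of the state.
- monitor.get_obs(): the state, without advancing time (a new reading comes with each control period).
- viewer.read_camera(name): name is "scene" or "side" or "wrist"; returns the picture (480x640x3 uint8, red, green, blue); there is no depth.
- viewer.calibration(name): a dict with "mtx" (3x3 intrinsics, pixels), "R" (3x3) and "t" (3): a world point X has camera coordinates R X + t; the wrist camera has in their place "mount" (4x4, takes a point from camera to tool coordinates, whose origin is the TCP and whose axes are the flange's). Camera axes: x right, y down, z forward; pixel columns grow to the right and rows downward; lengths in m; the calibration is good to about 2 mm. A picture is of the moment at which its call begins: read the wrist's pose just before it. calibration takes no time and is no camera call.
- arm.hand_in(): hands the job in; it is judged then, once.
The state is a dict: "clock": time; "qpos": joint angles; "joint_vel": joint speeds; "tau": joint torques, N m; "tool_pos": TCP position; "tool_rot": TCP orientation; "ft_force": force on the tool from outside, world axes, zero at the start; "wrist_torque": the same for the moment, N m; "gripper_width": finger opening in m; "grip_force": force on a finger pad.
Only numpy, scipy, OpenCV 4.12 (cv2) and the standard library are available. Lean on these libraries where they do the work, as an engineer would, in place of code of your own. Each camera call takes 0.05 s, during which the arm holds its last target. There are 200 camera calls.

## Task

Customers' unwanted goods have been left in one pile: a long flat box with a flat tin and a taller tin standing on it, and a small jar on top of the flat tin. Take the pile apart and put each article back with its own kind: each tin and the jar standing upright in the empty place of the tray that already holds one like it, and the box lying squarely, the same way up, on top of the box like it. Set everything down gently, without dropping it, never tip the glass jar over, and leave the big pickle jar and the roll of tape alone.

Things in the scene. Friction and masses are not known exactly. Their poses are not given: they have to be found in the camera images.
- carton: Long flat box of biscuits in white paper board, the bottom of the pile: 60 mm wide (its own x), 150 mm long (its own y), 36 mm high, loose, stiff, about 0.25 kg. Lies flat on the table at the start, carrying the two tins. Origin: centre of its underside; z up.
- flat_tin: Flat round tin of fish, bare steel rims, paper label and pull tab: 65 mm diameter, 38 mm high, loose, about 0.12 kg. At the start it stands on one half of the carton, 42 mm from its middle along the carton's y (either end), and carries the jar. Origin: centre of its underside; z up.
- tall_tin: Slim round tin of tomato paste, bare steel rims, paper label and pull tab: 53 mm diameter, 67 mm high, loose, about 0.17 kg. At the start it stands on the other half of the carton, 42 mm from its middle. Origin: centre of its underside; z up.
- jar: Small round glass jar of olives with a paper label and a steel lid: 72 mm high in all; the body is 50 mm in diameter up to 56 mm, the lid above it 44 mm in diameter; loose, about 0.18 kg. At the start it stands on top of the flat tin. Origin: centre of its underside; z up.
- flat_tin_tray: Fixed cardboard tray, 160 mm long (own x), 89 mm wide, with floor 3 mm and all-round lip 11 mm above the table. A flat tin like the loose one stands fixed in the +x half (top 41 mm up, centre 77 mm from the origin); the -x half is empty. Origin: table height, under the centre of the empty place, which has 12 mm spare to the standing one and 9 mm to the lips: hold from the tray's y sides. z up.
- tall_tin_tray: Fixed cardboard tray, 136 mm long (own x), 77 mm wide, with floor 3 mm and all-round lip 11 mm above the table. A tall tin like the loose one stands fixed in the +x half (top 70 mm up, centre 65 mm from the origin); the -x half is empty. Origin: table height, under the centre of the empty place, which has 12 mm spare to the standing one and 9 mm to the lips: hold from the tray's y sides. z up.
- jar_tray: Fixed cardboard tray, 130 mm long (own x), 74 mm wide, with floor 3 mm and all-round lip 11 mm above the table. A small jar like the loose one stands fixed in the +x half (top 75 mm up, centre 62 mm from the origin); the -x half is empty. Origin: table height, under the centre of the empty place, which has 12 mm spare to the standing one and 9 mm to the lips: hold from the tray's y sides. z up.
- carton_tray: Fixed cardboard tray, 78 mm (own x) by 168 mm (own y) outside, lip 11 mm above the table. A box like the loose one lies flat and fixed in it, its length along y. Origin: table height, under the centre of tray and box; the top of that box, on which the loose box is to lie, is 39 mm up. z up.
- pickle_jar: Bystander: big round jar of pickles with a brass-coloured lid, 76 mm diameter, 112 mm high, loose, to the left of the work. Origin: centre of its underside. To be left alone.
- tape_roll: Bystander: roll of brown parcel tape lying flat, 96 mm outer diameter, 48 mm high, loose, to the right of the work. Origin: centre of its underside. To be left alone.
Mind the look-alikes: they are no part of the job. What is shaped like the carton but green or red is not meant.

How it is judged:
At the end, for the whole second after the job is handed in: Jar and both tins stand upright (0.06 rad) on the floor of their own trays, within 15 mm of the centre of the empty place; the loose box lies flat, right way up, on its fellow, within 12 mm and 0.15 rad; all released and at rest (horizontal distance between jar and jar_tray below 0.015 m and z of jar in the frame of jar_tray between -0.001 and 0.007 m and angle between each of jar, flat_tin, tall_tin, carton's own z axis and vertical below 0.06 rad and linear speed of each of jar, flat_tin, tall_tin, carton below 0.02 m/s and angular speed of each of jar, flat_tin, tall_tin, carton below 0.2 rad/s and horizontal distance between flat_tin and flat_tin_tray below 0.015 m and z of flat_tin in the frame of flat_tin_tray between -0.001 and 0.007 m and horizontal distance between tall_tin and tall_tin_tray below 0.015 m and z of tall_tin in the frame of tall_tin_tray between -0.001 and 0.007 m and horizontal distance between carton and carton_tray below 0.012 m and z of carton in the frame of carton_tray between 0.035 and 0.043 m and angle between the y axis of carton and the y axis of carton_tray, either way round below 0.15 rad); the robot touches nothing.
It fails at once if the glass jar is tipped over (more than 1 rad) (angle between jar's own z axis and vertical above 1 rad).
It fails at once if a thing is dropped or banged down (faster than 0.5 m/s within 22 mm above its place) ((linear speed of jar above 0.5 m/s and horizontal distance between jar and jar_tray below 0.02 m and z of jar in the frame of jar_tray below 0.025 m) or (linear speed of flat_tin above 0.5 m/s and horizontal distance between flat_tin and flat_tin_tray below 0.02 m and z of flat_tin in the frame of flat_tin_tray below 0.025 m) or (linear speed of tall_tin above 0.5 m/s and horizontal distance between tall_tin and tall_tin_tray below 0.02 m and z of tall_tin in the frame of tall_tin_tray below 0.025 m) or (linear speed of carton above 0.5 m/s and horizontal distance between carton and carton_tray below 0.02 m and z of carton in the frame of carton_tray below 0.061 m)).
It fails at once if the pickle jar is moved (more than 15 mm) (distance of pickle_jar from where it was at the start of the episode above 0.015 m).
It fails at once if the roll of tape is moved (more than 15 mm) (distance of tape_roll from where it was at the start of the episode above 0.015 m).
It also fails if it takes over 128 s, if anything falls off the work surface, if the arm or the gripper's body presses on something with over 40 N, if the wrist force passes 120 N, or if a joint passes its speed limit or range.

## Working session

There is one attempt and no reset: what is moved stays moved. The work goes in short steps, Python scripts to look and compute and a tool call to move; the robot and the scene stay as the last step left them, time stands still between calls to the robot, and variables do not carry over. Pictures are saved under pics/ and viewed, at most 14 in all, crops included, and the job is handed in when it is done.

Besides the shell and the picture viewer there is one more tool, called by a JSON object that holds its "op" and its "data", one argument or row to a line. apply_moves: Moves the arm, as the interface text tells. Its arguments: {"type":"object","properties":{"increments":{"type":"array","items":{"type":"array"}},"newtons":{"type":"number"}},"required":["increments"]}

```bash
mkdir -p pics; cat > h.py <<'E'
import numpy as np, cv2
from bench import monitor, viewer, arm
from scipy.spatial.transform import Rotation as Ro
def snap(n,f):
    o=monitor.get_obs(); im=viewer.read_camera(n); cv2.imwrite('pics/'+f+'.png',im[:,:,::-1]); return o,im
def cam(n,o=None):
    c=viewer.calibration(n); K=np.array(c['mtx'])
    if 'R' in c: return K,np.array(c['R']),np.array(c['t'])
    M=np.array(c['mount']); T=np.eye(4); T[:3,:3]=Ro.from_quat(o['tool_rot']).as_matrix(); T[:3,3]=o['tool_pos']
    W=np.linalg.inv(T@M); return K,W[:3,:3],W[:3,3]
def ray(c,u,v,z):
    K,R,t=c; d=R.T@np.linalg.inv(K)@np.array([u,v,1.]); C=-R.T@t
    return (C+d*(z-C[2])/d[2])[:2].round(4)
def proj(c,X):
    K,R,t=c; p=K@(R@np.array(X,float)+t); return (p[:2]/p[2]).round(1)
def st():
    o=monitor.get_obs(); print({k:np.round(o[k],4).tolist() for k in('clock','tool_pos','tool_rot','qpos','ft_force','gripper_width','grip_force')}); return o
E
python3 - <<'E'
from h import *
o=st()
for n in('scene','side','wrist'):
    snap(n,n+'0'); print(n,viewer.calibration(n))
E
```

```text
{'clock': 0.0, 'tool_pos': [0.6244, 0.0001, 0.2382], 'tool_rot': [0.7071, 0.7071, -0.0006, -0.0008], 'qpos': [-0.1261, 0.2212, 1.5276, 0.0, 1.3947, -0.1261], 'ft_force': [0.091, -0.4259, 0.2174], 'gripper_width': 0.0857, 'grip_force': 0.0}
scene {'mtx': array([[449.18043581,   0.        , 319.88972705],
       [  0.        , 449.18043581, 234.8905575 ],
       [  0.        ,   0.        ,   1.        ]]), 'R': array([[-0.64985807,  0.75999658, -0.00947046],
       [ 0.5731851 ,  0.48186031, -0.66277408],
       [-0.4991426 , -0.43613741, -0.74875953]]), 't': array([ 0.29664593, -0.17861522,  1.34728524])}
side {'mtx': array([[595.0980927 ,   0.        , 328.4960583 ],
       [  0.        , 595.0980927 , 238.47306788],
       [  0.        ,   0.        ,   1.        ]]), 'R': array([[ 0.9105787 , -0.41316188,  0.01198737],
       [-0.29963397, -0.67979334, -0.6694031 ],
       [ 0.28472078,  0.60595238, -0.74280266]]), 't': array([-0.38457466,  0.20153471,  1.30583391])}
wrist {'mtx': array([[348.95122421,   0.        , 321.71549344],
       [  0.        , 348.95122421, 237.84985151],
       [  0.        ,   0.        ,   1.        ]]), 'mount': array([[ 4.36697177e-04, -9.50300947e-01, -3.11332491e-01,
         8.04266090e-02],
       [ 9.99999846e-01,  5.22072334e-04, -1.90885067e-04,
         4.43759709e-04],
       [ 3.43936340e-04, -3.11332360e-01,  9.50301028e-01,
        -1.35990495e-01],
       [ 0.00000000e+00,  0.00000000e+00,  0.00000000e+00,
         1.00000000e+00]])}
```

View pics/scene0.png

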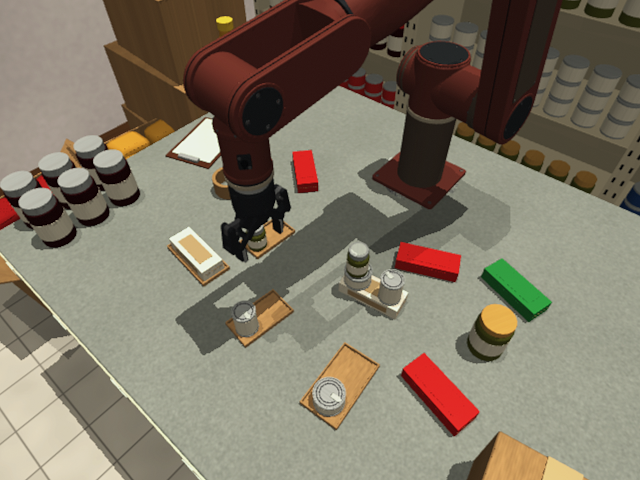

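View pics/side0.png

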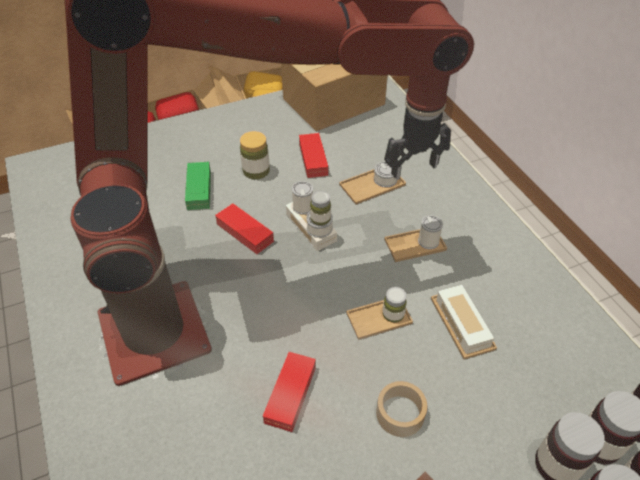

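View pics/wrist0.png

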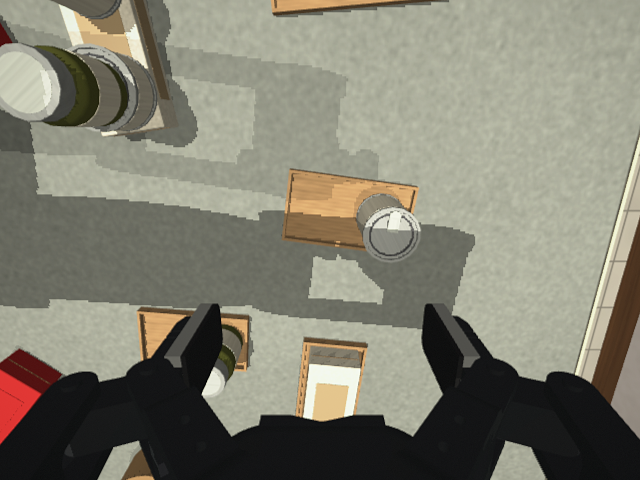

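Scene/side show: pile at scene (375,280) = side (313,215), with the white carton underneath. Trays in the side view: flat tin (373,183), tall tin (416,243), jar (380,317), white carton (465,320). Look-alikes in the side view are the red boxes (245,227), (313,154), (290,390) and the green box (198,185). None of them is meant. The bystanders are the pickle jar (255,155) and the tape (402,407). I'll crop in closer to check this.

```bash
python3 - <<'E'
import cv2
a=cv2.imread('pics/side0.png')[155:365,270:510]; cv2.imwrite('pics/c1.png',cv2.resize(a,(686,600),interpolation=cv2.INTER_CUBIC))
a=cv2.imread('pics/scene0.png')[220:430,160:420]; cv2.imwrite('pics/c2.png',cv2.resize(a,(743,600),interpolation=cv2.INTER_CUBIC))
E
```

```text
(no output)
```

View pics/c1.png

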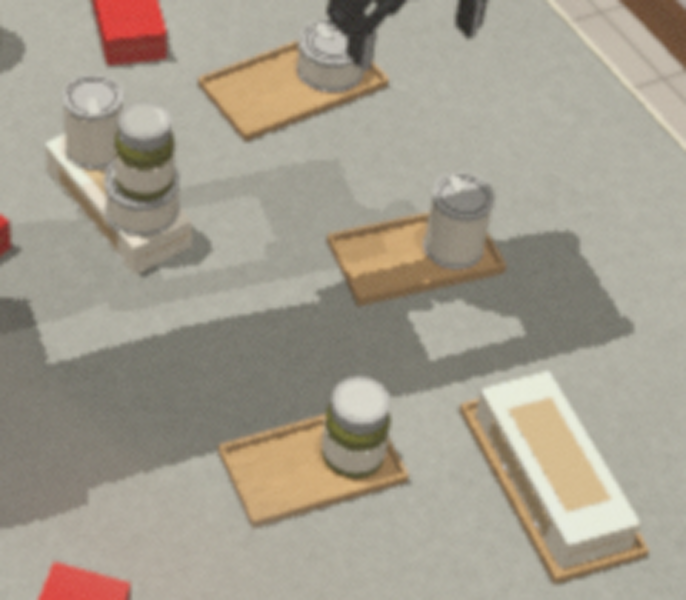

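View pics/c2.png

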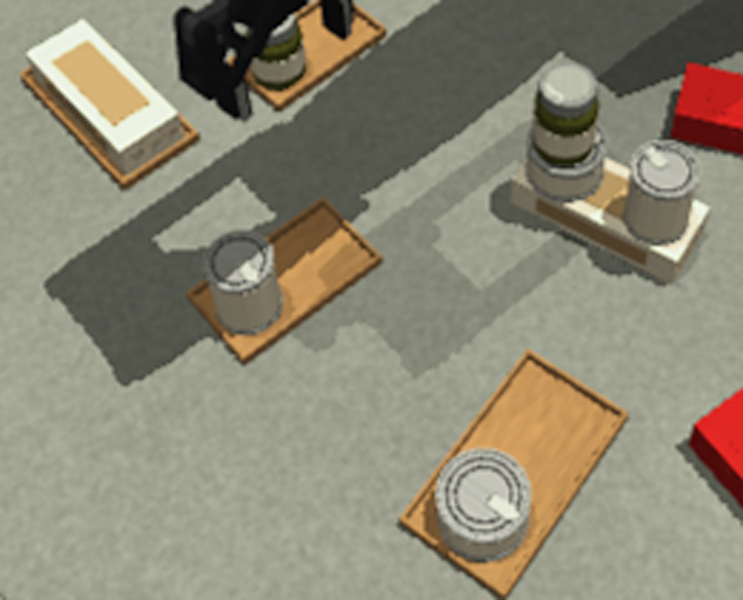

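The crops confirm the choice. The pile sits on the white carton with its tan label: jar lid at side crop (145,124), tall tin top at (94,96). All four trays can be seen. Next I'll fit the poses from the corners.

```bash
cat > fit.py <<'E'
from h import *
from scipy.optimize import least_squares
S=lambda u,v:('side',270+u/2.857-.3,155+v/2.857-.3)
C=lambda u,v:('scene',160+u/2.857-.3,220+v/2.857-.3)
cams={n:cam(n) for n in('side','scene')}
def fit(name,pts,g):
    def pr(p,b,n):
        c,s=np.cos(p[2]),np.sin(p[2]); return proj2(cams[n],[p[0]+c*b[0]-s*b[1],p[1]+s*b[0]+c*b[1],b[2]])
    def proj2(c,X):
        K,R,t=c; q=K@(R@np.array(X)+t); return q[:2]/q[2]
    f=lambda p:np.concatenate([pr(p,b,n)-[u,v] for (n,u,v),b in pts])
    r=least_squares(f,g,loss='soft_l1'); print(name,r.x.round(4),r.fun.reshape(-1,2).round(1).tolist())
def tray(a,b,h): # a=-x edge, b=+x edge
    return [(a,-h,.011),(a,h,.011),(b,-h,.011),(b,h,.011)]
# side camera: image right ~ +x, up ~ +y
for n,a,b,h,s,c,g in [
 ('flat',-.0415,.1185,.0445,[(248,137),(200,82),(387,83)],[(628,415),(529,352),(503,597),(401,520)],(.6,.2,0)),
 ('tall',-.0355,.1005,.0385,[(361,301),(329,237),(505,268)],[(381,259),(322,201),(243,361),(189,292)],(.6,0,0)),
 ('jar',-.034,.096,.037,[(254,523),(220,449),(408,481)],[(385,32)],(.55,-.1,0))]:
    t=tray(a,b,h); print(n,[ray(cams['side'],*S(*q)[1:],.011).tolist() for q in s])
    P=[(S(*q),t[i]) for i,q in enumerate(s)]
    P+=[(C(*q),t[i]) for i,q in enumerate(c)]
    fit(n,P,g)
for nm,z,h in (('top',.039,0),):
    t=[(-.03,-.075,z),(.03,-.075,z),(-.03,.075,z),(.03,.075,z)]
    P=[(S(565,545),t[0]),(S(638,524),t[1]),(S(482,388),t[2]),(S(550,373),t[3]),
       (C(83,21),t[0]),(C(27,66),t[1]),(C(183,112),t[2]),(C(118,165),t[3])]
    fit('carton_tray',P,(.7,-.1,0.1))
for q in [('jar',S(145,124),C(567,86),.146),('tall',S(94,96),C(663,167),.103)]:
    print(q[0],ray(cams['side'],*q[1][1:],q[3]),ray(cams['scene'],*q[2][1:],q[3]))
for q in [C(513,180),C(673,258),C(708,208),S(131,247),S(190,222),S(47,143)]: print('carton z36',q[0],ray(cams[q[0]],*q[1:],.036))
E
python3 fit.py
```

```text
flat [[0.5796, 0.1687], [0.5707, 0.2538], [0.733, 0.1811]]
flat [0.6142 0.2141 0.1075] [[-0.1, 1.0], [-0.9, 0.2], [1.0, -0.7], [-38.2, -26.8], [32.2, 16.6], [-37.8, -30.4], [35.5, 22.5]]
tall [[0.5799, -0.0465], [0.5895, 0.0288], [0.7112, -0.0641]]
tall [ 0.619  -0.0134 -0.1423] [[-0.6, 0.2], [-0.2, -0.2], [1.0, 0.3], [-21.3, -23.8], [19.7, 17.2], [-21.1, -26.3], [17.4, 21.0]]
jar [[0.4, -0.2064], [0.4058, -0.1348], [0.5257, -0.2207]]
jar [ 0.4361 -0.1726 -0.1183] [[-1.1, -0.1], [-0.2, -1.1], [0.5, -0.2], [-17.7, -16.7]]
carton_tray [ 0.631  -0.2592 -0.1215] [[0.3, -0.7], [0.4, -0.6], [-0.5, -0.7], [-0.2, -1.6], [0.5, -1.4], [-0.4, -5.3], [-1.7, -0.1], [-0.1, -5.2]]
jar [0.4431 0.0952] [0.4491 0.104 ]
tall [0.4349 0.1851] [0.4358 0.188 ]
carton z36 scene [0.4802 0.08  ]
carton z36 scene [0.4577 0.2212]
carton z36 scene [0.401  0.2163]
carton z36 side [0.418  0.0672]
carton z36 side [0.4758 0.0732]
carton z36 side [0.3991 0.2119]
```

```bash
python3 - <<'E'
s=open('fit.py').read()
s=s.replace("[(628,415),(529,352),(503,597),(401,520)]","[(529,352),(628,415),(401,520),(503,597)]").replace("[(381,259),(322,201),(243,361),(189,292)]","[(322,201),(381,259),(189,292),(243,361)]").replace("[(385,32)]","[None,(385,32),None,(278,105)]").replace("enumerate(c)]","enumerate(c) if q]").replace("C(27,66)","C(27,52)").replace("C(118,165)","C(118,150)")
s+="""
t=[(-.03,-.075,.036),(.03,-.075,.036),(-.03,.075,.036),(.03,.075,.036)]
fit('carton',[(C(513,180),t[1]),(C(673,247),t[3]),(C(708,208),t[2]),(S(131,247),t[0]),(S(190,226),t[1]),(S(47,143),t[2])],(.44,.14,.1))
"""
open('fit.py','w').write(s)
E
python3 fit.py
```

```text
flat [[0.5796, 0.1687], [0.5707, 0.2538], [0.733, 0.1811]]
flat [0.6186 0.2233 0.0793] [[-0.8, -1.8], [-0.7, -2.7], [1.0, -2.4], [-0.7, -1.0], [0.1, -0.5], [-1.1, -0.2], [0.3, 0.1]]
tall [[0.5799, -0.0465], [0.5895, 0.0288], [0.7112, -0.0641]]
tall [ 0.6215 -0.0081 -0.1325] [[-0.5, -1.6], [-0.4, -1.8], [0.7, -1.9], [0.0, -1.6], [0.0, -1.3], [-1.4, 0.3], [-0.2, -0.7]]
jar [[0.4, -0.2064], [0.4058, -0.1348], [0.5257, -0.2207]]
jar [ 0.4366 -0.1723 -0.0882] [[-0.3, -0.0], [-0.4, -0.8], [0.6, -1.6], [-0.1, -2.4], [-0.8, -1.1]]
carton_tray [ 0.6304 -0.2599 -0.1222] [[0.2, -0.4], [0.4, -0.2], [-0.6, -0.4], [-0.2, -1.3], [0.5, -1.7], [-0.4, -0.7], [-1.7, -0.4], [-0.1, -0.2]]
jar [0.4431 0.0952] [0.4491 0.104 ]
tall [0.4349 0.1851] [0.4358 0.188 ]
carton z36 scene [0.4802 0.08  ]
carton z36 scene [0.4577 0.2212]
carton z36 scene [0.401  0.2163]
carton z36 side [0.418  0.0672]
carton z36 side [0.4758 0.0732]
carton z36 side [0.3991 0.2119]
carton [0.4377 0.1441 0.1218] [[-1.3, -2.5], [0.2, 4.3], [0.0, -0.9], [-0.2, 0.5], [0.3, -1.5], [-0.5, -0.7]]
```

{"op": "apply_moves", "data": {
  "increments": [
    [[0.4,-0.7,-0.2],[0,0,0],-1],
    [[0.4,-0.7,-0.2],[0,0,0],-1],
    [[0.4,-0.7,-0.1],[0,0,0],-1],
    [[0.4,-0.7,-0.1],[0,0,0],-1],
    [[0.4,-0.7,-0.1],[0,0,0],-1],
    [[0.4,-0.7,0],[0,0,0],-1],
    [[0.1,-0.3,0],[0,0,-0.6],-1],
    [[0,0,0],[0,0,-0.6],-1],
    [[0,0,0],[0,0,0],-1]
  ]
}}

```text
clock: 0.9
tool_pos: [0.4442, 0.1005, 0.2674]
tool_rot: [0.66, 0.751, 0.0, 0.0]
ft_force: [0.2, -0.3, -0.5]
gripper_width: 0.0853
grip_force: 0.0
```

```bash
python3 - <<'E'
from h import *
st(); o,im=snap('wrist','w1'); c=cam('wrist',o)
print(proj(c,[.446,.1,.146]),proj(c,[.435,.187,.103]))
E
```

```text
{'clock': 0.9, 'tool_pos': [0.4442, 0.1005, 0.2674], 'tool_rot': [0.66, 0.7512, 0.0002, 0.0002], 'qpos': [0.049, -0.2169, 1.9117, -0.0, 1.4462, -0.08], 'ft_force': [0.2115, -0.3435, -0.525], 'gripper_width': 0.0853, 'grip_force': 0.0}
[323.2 233.9] [323.5 115. ]
```

View pics/w1.png

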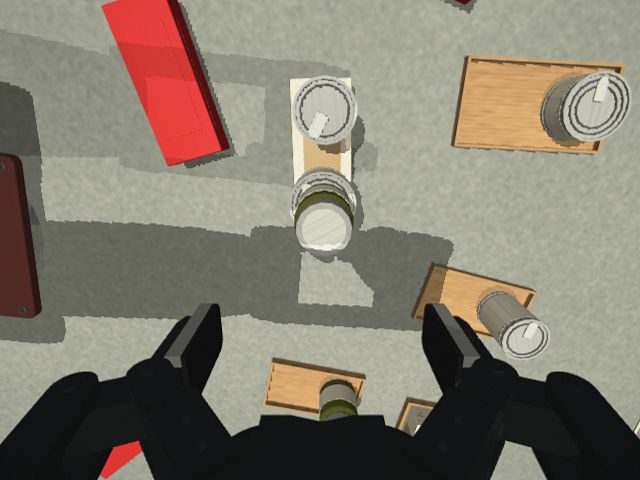

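The wrist view shows the jar lid centred at (323,228), the tall tin top at (324,109), and the three trays to the right and below. The carton is lined up with the image.

```bash
python3 - <<'E'
from h import *
o=monitor.get_obs(); c=cam('wrist',o)
print('jar',ray(c,323.5,228,.146),'tall',ray(c,324.5,109,.103))
print('carton',[ray(c,u,v,.036).tolist() for u,v in((291,78),(352,78),(292,180),(352,180))])
T={'flat':[(453,147),(470,57),(600,153),(706,65)],'tall':[(413,318),(432,264),(535,291)],'jar':[(264,404),(273,359),(366,373)]}
for k in T: print(k,[ray(c,u,v,.011).tolist() for u,v in T[k]])
E
```

```text
jar [0.4462 0.1044] tall [0.4361 0.1913]
carton [[0.4007, 0.2176], [0.459, 0.225], [0.4113, 0.1201], [0.4739, 0.128]]
flat [[0.5803, 0.1738], [0.5761, 0.2622], [0.7418, 0.1877], [0.8164, 0.2852]]
tall [[0.5808, -0.04], [0.5883, 0.036], [0.7237, 0.0166]]
jar [[0.4018, -0.2009], [0.4081, -0.1246], [0.5351, -0.1313]]
```

{"op": "apply_moves", "data": {
  "increments": [
    [[0.09,0.06,0.8],[0,0,0],-1],
    [[0,0,0.8],[0,0,0],-1],
    [[0,0,0.8],[0,0,0],-1],
    [[0,0,0.8],[0,0,0],-1],
    [[0,0,0.6],[0,0,0],-1],
    [[0,0,0.5],[0,0,0],-1],
    [[0,0,0],[0,0,0],0.2],
    [[0,0,0],[0,0,0],0.2],
    [[0,0,0],[0,0,0],0.6],
    [[0,0,0],[0,0,0],0.6]
  ],
  "newtons": 30
}}

```text
clock: 1.78
tool_pos: [0.4484, 0.1038, 0.0971]
tool_rot: [0.662, 0.75, 0.001, 0.001]
ft_force: [0.0, -0.3, -2.0]
gripper_width: 0.0492
grip_force: 31.3
```

{"op": "apply_moves", "data": {
  "increments": [
    [[0,0,0],[0,0,0],1],
    [[0,0,0],[0,0,0],1],
    [[0,0,0],[0,0,0],1]
  ]
}}

```text
clock: 2.03
tool_pos: [0.4481, 0.1039, 0.0967]
tool_rot: [0.661, 0.75, 0.001, 0.001]
ft_force: [-0.1, 0.5, 4.1]
gripper_width: 0.0493
grip_force: 31.7
```

{"op": "apply_moves", "data": {
  "increments": [
    [[0,0,-0.2],[0,0,0],1],
    [[0,0,-0.5],[0,0,0],1],
    [[0,0,-0.7],[0,0,0],1],
    [[0,0,-0.7],[0,0,-0.5],1],
    [[0,0,-0.6],[0,0,-0.8],1],
    [[0,0,-0.4],[0,0,-0.9],1],
    [[0,0,0],[0,0,-1],1],
    [[0,0,0],[0,0,-1],1],
    [[0,0,0],[0,0,-1],1],
    [[0,0,0],[0,0,-1],1]
  ]
}}

```text
clock: 2.87
tool_pos: [0.4466, 0.1039, 0.2198]
tool_rot: [0.385, 0.923, 0.0, 0.0]
ft_force: [-0.9, -0.4, -2.1]
gripper_width: 0.0494
grip_force: 31.5
```

{"op": "apply_moves", "data": {
  "increments": [
    [[0,0,0],[0,0,-1],1],
    [[0,0,0],[0,0,-1],1],
    [[0,0,0],[0,0,-1],1],
    [[0,0,0],[0,0,-1],1],
    [[0,0,0],[0,0,-1],1],
    [[0,0,0],[0,0,-1],1],
    [[0,0,0],[0,0,-0.8],1],
    [[0,0,0],[0,0,0],1]
  ]
}}

```text
clock: 3.53
tool_pos: [0.4466, 0.1039, 0.2195]
tool_rot: [0.04, 0.999, 0.0, -0.0]
ft_force: [0.0, -0.0, -1.3]
gripper_width: 0.0495
grip_force: 31.5
```

{"op": "apply_moves", "data": {
  "increments": [
    [[0,-0.4,0],[0,0,0],1],
    [[0,-0.7,0],[0,0,0],1],
    [[-0.05,-0.8,0],[0,0,0],1],
    [[-0.05,-0.9,0],[0,0,0],1],
    [[-0.05,-0.9,0],[0,0,0],1],
    [[-0.05,-0.9,0],[0,0,0],1],
    [[-0.05,-0.9,0],[0,0,0],1],
    [[-0.05,-0.8,0],[0,0,0],1],
    [[-0.05,-0.5,0],[0,0,0],1],
    [[0,0,0],[0,0,0],1]
  ]
}}

```text
clock: 4.37
tool_pos: [0.4378, -0.172, 0.2197]
tool_rot: [0.045, 0.999, -0.001, 0.0]
ft_force: [-0.6, 0.2, -1.2]
gripper_width: 0.0492
grip_force: 31.7
```

```bash
python3 - <<'E'
from h import *
st(); o,im=snap('wrist','w2'); snap('side','s2'); c=cam('wrist',o)
for x,y in((.4366,-.1723),): print(proj(c,[x,y,.003]))
E
```

```text
{'clock': 4.3667, 'tool_pos': [0.4378, -0.172, 0.2197], 'tool_rot': [0.0453, 0.999, -0.0009, 0.0001], 'qpos': [-0.5412, -0.1435, 1.9385, -0.0015, 1.3456, -2.021], 'ft_force': [-0.6132, 0.1687, -1.2357], 'gripper_width': 0.0492, 'grip_force': 31.7279}
[321.1 203.6]
```

View pics/w2.png

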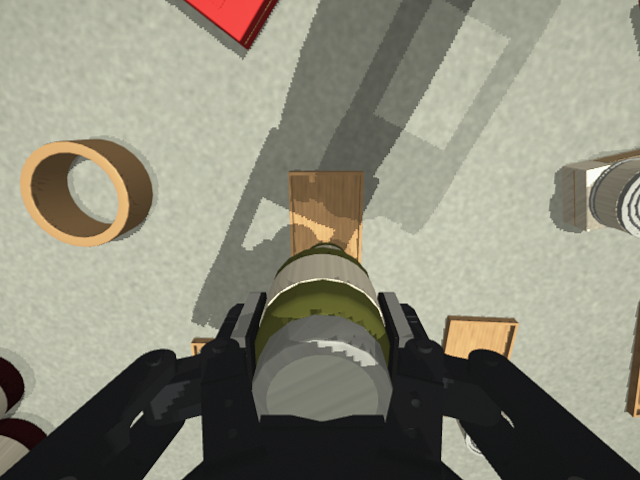

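The jar is held above its tray. The tray's empty end corners are at (289,171) and (362,171), and its right edge runs down to about (363,255). The flat tin is still in place on the carton at the right.

```bash
cat >> h.py <<'E'
def origin(c,p,q,off):  # p: (-x,-y) corner px, q: (-x,+y) corner px, lip z .011
    P=ray(c,*p,.011);Q=ray(c,*q,.011); d=(Q-P); yaw=np.arctan2(-d[0],d[1]); print('w',np.hypot(*d).round(4)); return ((P+Q)/2+off*np.array([np.cos(yaw),np.sin(yaw)])).round(4),yaw.round(3)
def need(o,x,y,z,yaw): # units in current tool axes; yaw = world yaw of tool y (jaw)
    R=Ro.from_quat(o['tool_rot']).as_matrix(); d=R.T@(np.array([x,y,z])-o['tool_pos'])/.04
    w=(yaw-np.arctan2(R[1,1],R[0,1])+np.pi/2)%np.pi-np.pi/2
    print('shift',d.round(2),'turn z',round(-np.degrees(w)/6,2),'tilt',R[:,2].round(3))
E
python3 - <<'E'
from h import *
o=monitor.get_obs(); c=cam('wrist',o)
r=origin(c,(289,171),(362,171),.034); print(r)
need(o,*r[0],.0257,r[1]+np.pi/2)
need(o,.4366,-.1723,.0257,-.088+np.pi/2)
E
```

```text
w 0.0714
(array([ 0.4365, -0.1643]), np.float64(-0.088))
shift [0.04 0.11 4.84] turn z 0.0 tilt [-0.     0.001 -1.   ]
shift [ 0.02 -0.09  4.84] turn z 0.0 tilt [-0.     0.001 -1.   ]
```

```bash
python3 - <<'E'
from h import *
o=st(); c=cam('wrist',{'tool_pos':np.array([.4378,-.172,.2197]),'tool_rot':[.0453,.999,-.0009,.0001]})
r=origin(c,(289,171),(362,171),.034); print(r)
need(o,.4368,-.167,.0257,-.088+np.pi/2)
E
```

```text
{'clock': 4.4667, 'tool_pos': [0.4378, -0.1688, 0.2193], 'tool_rot': [0.044, 0.999, 0.0003, -0.0002], 'qpos': [-0.5365, -0.145, 1.9406, 0.0004, 1.3467, -2.0195], 'ft_force': [-0.2538, 0.9878, -1.3734], 'gripper_width': 0.0494, 'grip_force': 31.7287}
w 0.0714
(array([ 0.4368, -0.168 ]), np.float64(-0.09))
shift [0.03 0.04 4.84] turn z 0.0 tilt [-0.     0.001 -1.   ]
```

{"op": "apply_moves", "data": {
  "increments": [
    [[0.02,0.02,0.5],[0,0,0],1],
    [[0,0,0.8],[0,0,0],1],
    [[0,0,0.8],[0,0,0],1],
    [[0,0,0.8],[0,0,0],1],
    [[0,0,0.6],[0,0,0],1],
    [[0,0,0.4],[0,0,0],1],
    [[0,0,0.3],[0,0,0],1],
    [[0,0,0.2],[0,0,0],1],
    [[0,0,0.1],[0,0,0],1],
    [[0,0,0.1],[0,0,0],1]
  ]
}}

```text
clock: 5.3
tool_pos: [0.4378, -0.1669, 0.0354]
tool_rot: [0.042, 0.999, -0.0, 0.0]
ft_force: [0.5, -0.9, -0.7]
gripper_width: 0.0496
grip_force: 31.8
```

```bash
python3 - <<'E'
from h import *
o=st(); need(o,.4368,-.168,.0257,-.088+np.pi/2)
E
```

```text
{'clock': 5.3, 'tool_pos': [0.4378, -0.1669, 0.0354], 'tool_rot': [0.0417, 0.9991, -0.0, 0.0002], 'qpos': [-0.5329, 0.1089, 2.0772, 0.0002, 0.9552, -2.0204], 'ft_force': [0.4575, -0.9139, -0.6858], 'gripper_width': 0.0496, 'grip_force': 31.7528}
shift [ 0.02 -0.03  0.24] turn z 0.04 tilt [ 0. -0. -1.]
```

{"op": "apply_moves", "data": {
  "increments": [
    [[0.02,-0.02,0.08],[0,0,0],1],
    [[0,0,0.07],[0,0,0],1],
    [[0,0,0.05],[0,0,0],1],
    [[0,0,0.03],[0,0,0],1],
    [[0,0,0],[0,0,0],1],
    [[0,0,0],[0,0,0],1]
  ]
}}

```text
clock: 5.8
tool_pos: [0.4366, -0.1683, 0.0263]
tool_rot: [0.042, 0.999, -0.0, 0.0]
ft_force: [0.6, 0.8, -0.9]
gripper_width: 0.0493
grip_force: 31.8
```

{"op": "apply_moves", "data": {
  "increments": [
    [[0,0,0.02],[0,0,0],1],
    [[0,0,0.02],[0,0,0],1],
    [[0,0,0],[0,0,0],1],
    [[0,0,0],[0,0,0],1]
  ]
}}

```text
clock: 6.13
tool_pos: [0.4369, -0.1685, 0.0257]
tool_rot: [0.042, 0.999, -0.0, 0.0]
ft_force: [-5.5, 1.8, 9.6]
gripper_width: 0.0497
grip_force: 32.7
```

{"op": "apply_moves", "data": {
  "increments": [
    [[0,0,0],[0,0,0],0.1],
    [[0,0,0],[0,0,0],-0.3],
    [[0,0,0],[0,0,0],-1],
    [[0,0,0],[0,0,0],-1],
    [[0,0,0],[0,0,0],-1],
    [[0,0,-0.3],[0,0,0],-1],
    [[0,0,-0.6],[0,0,0],-1],
    [[0,0,-0.9],[0,0,0],-1],
    [[0,0,-0.9],[0,0,0],-1],
    [[0,0,-0.9],[0,0,0],-1]
  ]
}}

```text
clock: 6.97
tool_pos: [0.436, -0.1679, 0.1696]
tool_rot: [0.042, 0.999, 0.0, -0.0]
ft_force: [1.3, -0.6, 0.1]
gripper_width: 0.0856
grip_force: 0.0
```

{"op": "apply_moves", "data": {
  "increments": [
    [[0,0,-0.9],[0,0,0],-1],
    [[0,0,-0.6],[0,0,0],-1],
    [[0,0,0],[0,0,0],-1],
    [[0,0,0],[0,0,0],-1]
  ]
}}

```text
clock: 7.3
tool_pos: [0.4375, -0.1688, 0.2302]
tool_rot: [0.042, 0.999, -0.001, 0.002]
ft_force: [-1.2, -0.5, -0.4]
gripper_width: 0.0853
grip_force: 0.0
```

```bash
python3 - <<'E'
from h import *
o,im=snap('wrist','w3'); print(o['tool_pos'],o['tool_rot']); c=cam('wrist',o)
print(proj(c,[.4366,-.1683,.075]),proj(c,[.4366+.062,-.1683-.0055,.075])); need(o,.446,.103,.22,.124)
o,_=snap('side','s3')
E
```

```text
[ 0.43748525 -0.16876031  0.23022138] [ 4.18747424e-02  9.99120902e-01 -9.26282045e-04  1.75262801e-03]
[321.8 218.8] [321.4 284.3]
shift [0.36 6.79 0.24] turn z 13.02 tilt [ 0.003 -0.002 -1.   ]
```

View pics/w3.png

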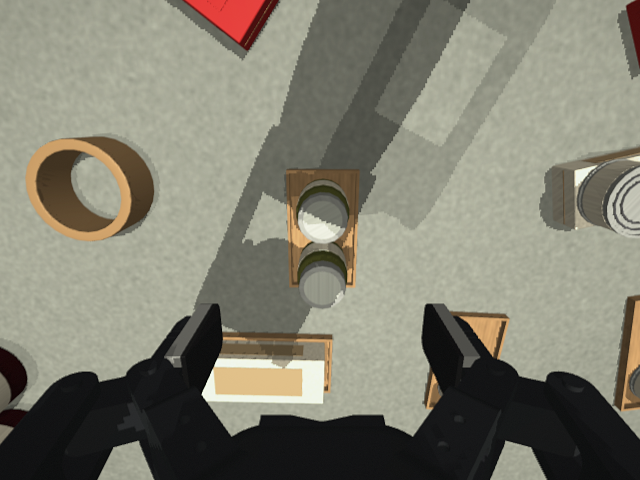

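The jar stands in its place, lid at (323,217), in line with its fellow at (322,283). Next is the flat tin.

{"op": "apply_moves", "data": {
  "increments": [
    [[0,0.4,0],[0,0,0.5],-1],
    [[0.05,0.8,0],[0,0,0],-1],
    [[0.05,0.9,0],[0,0,0],-1],
    [[0.05,0.9,0],[0,0,0],-1],
    [[0.05,0.9,0],[0,0,0],-1],
    [[0.05,0.9,0],[0,0,0],-1],
    [[0.05,0.8,0],[0,0,0],-1],
    [[0.05,0.7,0],[0,0,0],-1],
    [[0,0.4,0],[0,0,0],-1],
    [[0,0,0],[0,0,1],-1]
  ]
}}

```text
clock: 8.23
tool_pos: [0.4568, 0.1023, 0.2261]
tool_rot: [0.118, 0.993, 0.0, -0.002]
ft_force: [0.1, -0.7, 0.3]
gripper_width: 0.0852
grip_force: 0.0
```

{"op": "apply_moves", "data": {
  "increments": [
    [[0,0,0],[0,0,1],-1],
    [[0,0,0],[0,0,1],-1],
    [[0,0,0],[0,0,1],-1],
    [[0,0,0],[0,0,1],-1],
    [[0,0,0],[0,0,1],-1],
    [[0,0,0],[0,0,1],-1],
    [[0,0,0],[0,0,1],-1],
    [[0,0,0],[0,0,1],-1],
    [[0,0,0],[0,0,1],-1],
    [[0,0,0],[0,0,1],-1]
  ]
}}

```text
clock: 9.07
tool_pos: [0.4569, 0.0992, 0.226]
tool_rot: [0.603, 0.798, -0.001, -0.002]
ft_force: [1.1, -0.4, 0.9]
gripper_width: 0.0853
grip_force: 0.0
```

{"op": "apply_moves", "data": {
  "increments": [
    [[0,0,0],[0,0,1],-1],
    [[0,0,0],[0,0,0.5],-1],
    [[0,0,0],[0,0,0],-1],
    [[0,0,0],[0,0,0],-1],
    [[0,0,0],[0,0,0],-1]
  ]
}}

```text
clock: 9.48
tool_pos: [0.4576, 0.0993, 0.2273]
tool_rot: [0.661, 0.751, -0.001, -0.001]
ft_force: [-0.9, 1.0, -0.2]
gripper_width: 0.0855
grip_force: 0.0
```

```bash
python3 - <<'E'
from h import *
o,im=snap('wrist','w4'); st(); print(o['tool_pos'],o['tool_rot']); c=cam('wrist',o)
print(proj(c,[.446,.104,.074]),proj(c,[.436,.191,.103]))
need(o,.446,.104,.055,.124)
E
```

```text
{'clock': 9.5333, 'tool_pos': [0.4578, 0.0993, 0.2276], 'tool_rot': [0.6608, 0.7506, -0.0005, -0.0006], 'qpos': [0.0449, -0.1532, 1.932, 0.0, 1.3644, -0.0821], 'ft_force': [-0.402, 0.8822, -0.4715], 'gripper_width': 0.0856, 'grip_force': 0.0}
[0.45757951 0.0992558  0.22731034] [ 6.60673638e-01  7.50672480e-01 -7.48662270e-04 -7.81458281e-04]
[308.8 215. ] [307.5 103.4]
shift [ 0.15 -0.26  4.31] turn z 0.03 tilt [-0.002 -0.    -1.   ]
```

View pics/w4.png

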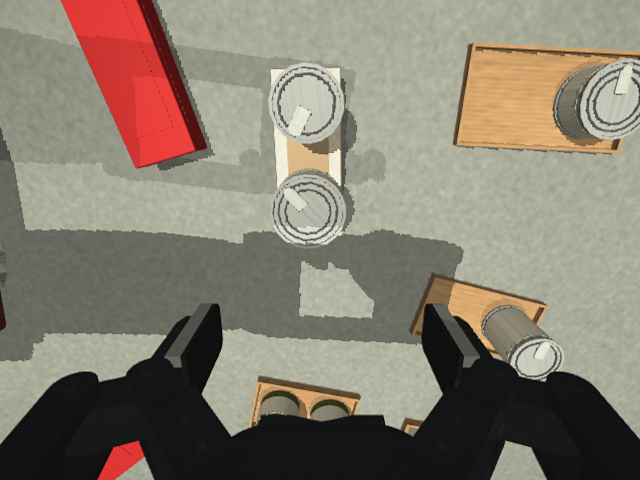

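The flat tin top is centred at (309,209), the tall tin at (307,103), and the flat tray's empty end corners are at (456,145) and (471,44).

{"op": "apply_moves", "data": {
  "increments": [
    [[0.1,-0.12,0.6],[0,0,0],-1],
    [[0.1,-0.12,0.8],[0,0,0],-1],
    [[0.04,0,0.8],[0,0,0],-1],
    [[0,0,0.8],[0,0,0],-1],
    [[0,0,0.6],[0,0,0],-1],
    [[0,0,0.4],[0,0,0],-1],
    [[0,0,0.2],[0,0,0],-1],
    [[0,0,0.1],[0,0,0],-1],
    [[0,0,0],[0,0,0],-1],
    [[0,0,0],[0,0,0],-1]
  ]
}}

```text
clock: 10.37
tool_pos: [0.4483, 0.1077, 0.0574]
tool_rot: [0.661, 0.75, 0.0, 0.001]
ft_force: [0.3, 0.6, 0.4]
gripper_width: 0.0855
grip_force: 0.0
```

```bash
python3 - <<'E'
from h import *
o=st(); c=cam('wrist',{'tool_pos':np.array([.4576,.0993,.2273]),'tool_rot':[.6607,.7507,-.0007,-.0008]})
f=ray(c,309.5,209.5,.074); print(f, ray(c,307.5,103,.103)); need(o,*f,.055,.124)
print(origin(c,(456,145),(471,44),.0415))
print(origin(c,(411,335),(433,275),.0355))
E
```

```text
{'clock': 10.3667, 'tool_pos': [0.4483, 0.1077, 0.0574], 'tool_rot': [0.6612, 0.7502, 0.0005, 0.0005], 'qpos': [0.0644, 0.0495, 2.0894, -0.0, 1.0012, -0.0615], 'ft_force': [0.281, 0.5928, 0.3557], 'gripper_width': 0.0855, 'grip_force': 0.0}
[0.446  0.1089] [0.436  0.1913]
shift [ 0.04 -0.05  0.06] turn z 0.02 tilt [ 0.001  0.    -1.   ]
w 0.0879
(array([0.6171, 0.2237]), np.float64(0.095))
w 0.0785
(array([ 0.6201, -0.0051]), np.float64(-0.105))
```

{"op": "apply_moves", "data": {
  "increments": [
    [[0.04,-0.05,0.05],[0,0,0],-1],
    [[0,0,0],[0,0,0],-0.7],
    [[0,0,0],[0,0,0],-0.6],
    [[0,0,0],[0,0,0],-0.5],
    [[0,0,0],[0,0,0],0],
    [[0,0,0],[0,0,0],1],
    [[0,0,0],[0,0,0],1],
    [[0,0,0],[0,0,0],1]
  ]
}}

```text
clock: 11.03
tool_pos: [0.4455, 0.1091, 0.0554]
tool_rot: [0.661, 0.75, 0.0, 0.0]
ft_force: [-3.2, 0.1, 6.3]
gripper_width: 0.064
grip_force: 31.8
```

{"op": "apply_moves", "data": {
  "increments": [
    [[0,0,-0.2],[0,0,0],1],
    [[0,0,-0.5],[0,0,0],1],
    [[0,0,-0.7],[0,0,0],1],
    [[0,0,-0.8],[0,0,0],1],
    [[0,0,-0.8],[0,0,-0.4],1],
    [[0,0,-0.5],[0,0,-0.8],1],
    [[0,0,-0.3],[0,0,-1],1],
    [[0,0,0],[0,0,-1],1],
    [[0,0,0],[0,0,-1],1],
    [[0,0,0],[0,0,-1],1]
  ]
}}

```text
clock: 11.87
tool_pos: [0.4454, 0.109, 0.2075]
tool_rot: [0.433, 0.901, 0.0, 0.001]
ft_force: [-0.4, 0.6, -0.8]
gripper_width: 0.064
grip_force: 34.0
```

{"op": "apply_moves", "data": {
  "increments": [
    [[0,0,0],[0,0,-1],1],
    [[0,0,0],[0,0,-1],1],
    [[0,0,0],[0,0,-1],1],
    [[0,0,0],[0,0,-1],1],
    [[0,0,0],[0,0,-1],1],
    [[0,0,0],[0,0,-1],1],
    [[0,0,0],[0,0,-1],1],
    [[0,0,0],[0,0,-1],1],
    [[0,0,0],[0,0,-1],1],
    [[0,0,0],[0,0,-0.4],1]
  ]
}}

```text
clock: 12.7
tool_pos: [0.4451, 0.1089, 0.2069]
tool_rot: [-0.045, 0.999, -0.0, 0.0]
ft_force: [0.2, 0.2, -1.0]
gripper_width: 0.0645
grip_force: 34.0
```

```bash
python3 - <<'E'
from h import *
o=st(); need(o,.618,.2235,.2,.088+np.pi/2)
E
```

```text
{'clock': 12.7, 'tool_pos': [0.4451, 0.1089, 0.2069], 'tool_rot': [-0.0446, 0.999, -0.0, 0.0001], 'qpos': [0.0677, -0.1635, 1.9807, -0.0, 1.3242, -1.5923], 'ft_force': [0.152, 0.2047, -1.0306], 'gripper_width': 0.0645, 'grip_force': 34.0199}
shift [-4.56  2.47  0.17] turn z 0.01 tilt [ 0. -0. -1.]
```

{"op": "apply_moves", "data": {
  "increments": [
    [[-0.3,0.2,0],[0,0,0],1],
    [[-0.7,0.38,0],[0,0,0],1],
    [[-0.7,0.38,0],[0,0,0],1],
    [[-0.7,0.38,0],[0,0,0],1],
    [[-0.7,0.38,0],[0,0,0],1],
    [[-0.7,0.38,0],[0,0,0],1],
    [[-0.5,0.27,0],[0,0,0],1],
    [[-0.25,0.1,0],[0,0,0],1],
    [[0,0,0],[0,0,0],1],
    [[0,0,0],[0,0,0],1]
  ]
}}

```text
clock: 13.53
tool_pos: [0.6181, 0.2227, 0.2062]
tool_rot: [-0.042, 0.999, -0.0, -0.001]
ft_force: [-0.5, 0.4, -1.2]
gripper_width: 0.0639
grip_force: 34.0
```

{"op": "apply_moves", "data": {
  "increments": [
    [[0,0,0],[0,0,0],1],
    [[0,0,0],[0,0,0],1]
  ]
}}

```text
clock: 13.7
tool_pos: [0.6176, 0.2222, 0.2067]
tool_rot: [-0.042, 0.999, -0.0, -0.0]
ft_force: [-0.5, 0.3, -1.8]
gripper_width: 0.0639
grip_force: 34.0
```

```bash
python3 - <<'E'
from h import *
o,im=snap('wrist','w5'); print(o['tool_pos'],o['tool_rot']); need(o,.618,.2235,.0224,.088+np.pi/2)
c=cam('wrist',o)
for a,b in((-.0415,-.0445),(-.0415,.0445)):
    y=.088; print(proj(c,[.618+a*np.cos(y)-b*np.sin(y),.2235+a*np.sin(y)+b*np.cos(y),.011]))
cv2.imwrite('pics/w5c.png',cv2.resize(im[100:420,160:480,::-1],(600,600)))
E
```

```text
[0.61759449 0.22215099 0.20665634] [-4.17395058e-02  9.99128494e-01 -9.23985018e-05 -2.39142580e-04]
shift [-0.02  0.03  4.61] turn z -0.04 tilt [-0. -0. -1.]
[274.9 167.1]
[369.9 166.7]
```

View pics/w5c.png

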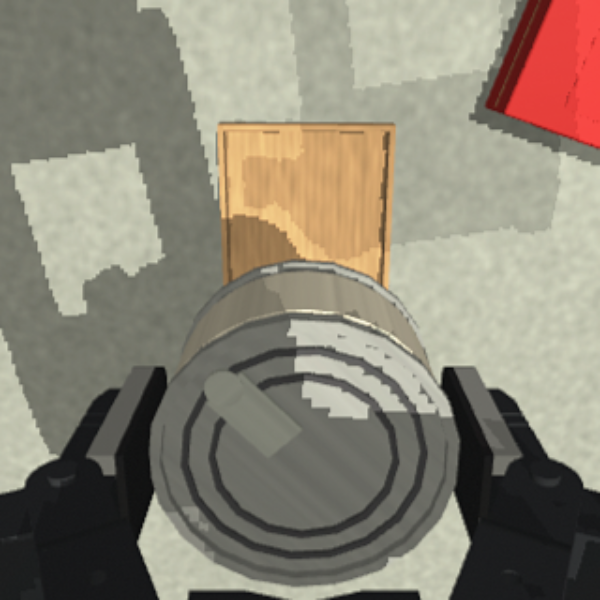

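The tray corners are at full-frame (276,166) and (371,166), within 1.5 px of the prediction. Lowering.

{"op": "apply_moves", "data": {
  "increments": [
    [[0,0.05,0.5],[0,0,0],1],
    [[0,0,0.8],[0,0,0],1],
    [[0,0,0.8],[0,0,0],1],
    [[0,0,0.8],[0,0,0],1],
    [[0,0,0.6],[0,0,0],1],
    [[0,0,0.4],[0,0,0],1],
    [[0,0,0.3],[0,0,0],1],
    [[0,0,0.2],[0,0,0],1],
    [[0,0,0.1],[0,0,0],1],
    [[0,0,0],[0,0,0],1]
  ]
}}

```text
clock: 14.58
tool_pos: [0.6182, 0.2245, 0.0265]
tool_rot: [-0.042, 0.999, -0.0, -0.0]
ft_force: [-0.1, -0.8, -1.6]
gripper_width: 0.064
grip_force: 34.1
```

{"op": "apply_moves", "data": {
  "increments": [
    [[0,0,0.04],[0,0,0],1],
    [[0,0,0.03],[0,0,0],1],
    [[0,0,0],[0,0,0],1],
    [[0,0,0],[0,0,0],1]
  ]
}}

```text
clock: 14.92
tool_pos: [0.6187, 0.2248, 0.0245]
tool_rot: [-0.042, 0.999, 0.0, 0.001]
ft_force: [0.0, 1.4, -1.0]
gripper_width: 0.0637
grip_force: 34.1
```

{"op": "apply_moves", "data": {
  "increments": [
    [[0,0,0.03],[0,0,0],1],
    [[0,0,0.02],[0,0,0],1],
    [[0,0,0],[0,0,0],1],
    [[0,0,0],[0,0,0],1]
  ]
}}

```text
clock: 15.25
tool_pos: [0.6186, 0.2247, 0.0225]
tool_rot: [-0.042, 0.999, 0.0, 0.0]
ft_force: [-1.9, 0.2, 4.8]
gripper_width: 0.0644
grip_force: 34.5
```

{"op": "apply_moves", "data": {
  "increments": [
    [[0,0,0],[0,0,0],-0.5],
    [[0,0,0],[0,0,0],-1],
    [[0,0,0],[0,0,0],-1],
    [[0,0,0],[0,0,0],-1],
    [[0,0,0],[0,0,0],-1],
    [[0,0,-0.3],[0,0,0],-1],
    [[0,0,-0.6],[0,0,0],-1],
    [[0,0,-0.9],[0,0,0],-1],
    [[0,0,-0.9],[0,0,0],-1],
    [[0,0,-0.9],[0,0,0],-1]
  ]
}}

```text
clock: 16.08
tool_pos: [0.6179, 0.2246, 0.1678]
tool_rot: [-0.042, 0.999, -0.0, -0.0]
ft_force: [0.4, 0.1, 1.1]
gripper_width: 0.085
grip_force: 0.0
```

{"op": "apply_moves", "data": {
  "increments": [
    [[0,0,-0.9],[0,0,0],-1],
    [[0,0,-0.4],[0,0,0],-1],
    [[0,0,0],[0,0,0],-1],
    [[0,0,0],[0,0,0],-1]
  ]
}}

```text
clock: 16.42
tool_pos: [0.6191, 0.2249, 0.2202]
tool_rot: [-0.042, 0.999, 0.0, 0.002]
ft_force: [-0.0, -0.0, -0.8]
gripper_width: 0.085
grip_force: 0.0
```

```bash
python3 - <<'E'
from h import *
o,im=snap('wrist','w6'); print(o['tool_pos'],o['tool_rot']); need(o,.436,.191,.2,.05+np.pi/2)
cs,cc=cam('side'),cam('scene'); print('pickle',ray(cs,254,141,.112),ray(cc,496,321,.112))
c=cam('wrist',o); print(proj(c,[.618,.224,.041]),proj(c,[.618+.077,.224+.0065,.041]))
E
```

```text
[0.61906151 0.22487091 0.22020311] [-4.18884646e-02  9.99120353e-01  3.68188705e-04  1.93434219e-03]
shift [ 4.63 -0.46  0.49] turn z 0.32 tilt [ 0.004  0.001 -1.   ]
pickle [0.3842 0.3955] [0.3956 0.4075]
[320.2 211.7] [320.3 287. ]
```

View pics/w6.png

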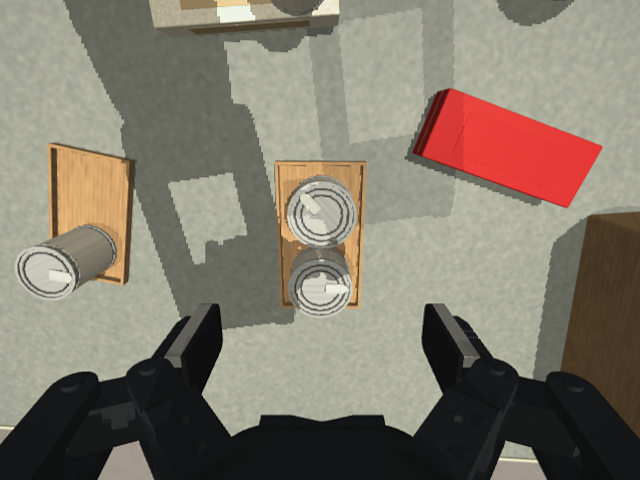

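The flat tin is seated at (321,211) beside its fellow at (320,286). Next is the tall tin.

{"op": "apply_moves", "data": {
  "increments": [
    [[0.3,0,0],[0,0,0],-1],
    [[0.7,-0.08,0],[0,0,0],-1],
    [[0.7,-0.08,0],[0,0,0],-1],
    [[0.7,-0.08,0],[0,0,0],-1],
    [[0.7,-0.08,0],[0,0,0],-1],
    [[0.7,-0.08,0],[0,0,0],-1],
    [[0.5,-0.06,0],[0,0,0],-1],
    [[0.3,0,0],[0,0,0],-1],
    [[0,0,0],[0,0,0],-1],
    [[0,0,0],[0,0,0],-1]
  ]
}}

```text
clock: 17.3
tool_pos: [0.4355, 0.1907, 0.2164]
tool_rot: [-0.042, 0.999, -0.0, -0.001]
ft_force: [0.6, 0.2, -0.3]
gripper_width: 0.0855
grip_force: 0.0
```

{"op": "apply_moves", "data": {
  "increments": [
    [[0,0,0],[0,0,0],-1],
    [[0,0,0],[0,0,0],-1]
  ]
}}

```text
clock: 17.47
tool_pos: [0.4368, 0.1909, 0.2171]
tool_rot: [-0.042, 0.999, -0.0, -0.0]
ft_force: [-0.6, -0.2, -0.5]
gripper_width: 0.0852
grip_force: 0.0
```

```bash
python3 - <<'E'
from h import *
o,im=snap('wrist','w7'); print(o['tool_pos'],o['tool_rot']); need(o,.436,.191,.07,.088+np.pi/2)
c=cam('wrist',o); print(proj(c,[.436,.191,.103]))
g=cv2.medianBlur(cv2.cvtColor(im,cv2.COLOR_RGB2GRAY),5)
print(cv2.HoughCircles(g[100:330,220:420],cv2.HOUGH_GRADIENT,1.2,40,param1=100,param2=25,minRadius=25,maxRadius=60))
cv2.imwrite('pics/w7c.png',cv2.resize(im[80:400,160:480,::-1],(600,600)))
E
```

```text
[0.43683811 0.19086105 0.21714101] [-4.17740238e-02  9.99126985e-01 -1.10646720e-04 -4.31180609e-04]
shift [0.02 0.01 3.68] turn z -0.04 tilt [-0.001 -0.    -1.   ]
[321.3 233.9]
[[[100.200005 131.40001   27.28    ]]]
```

View pics/w7c.png

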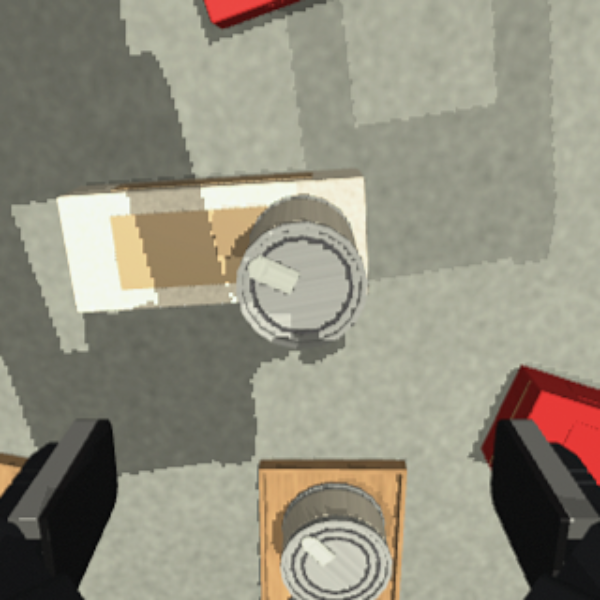

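The tall tin top is at (321,231), where expected. The carton's top corners in the crop are (58,198), (364,177) and (78,311). Gripping the tin.

{"op": "apply_moves", "data": {
  "increments": [
    [[0.04,0,0.5],[0,0,0],-1],
    [[0,0,0.8],[0,0,0],-1],
    [[0,0,0.8],[0,0,0],-1],
    [[0,0,0.7],[0,0,0],-1],
    [[0,0,0.5],[0,0,0],-1],
    [[0,0,0.25],[0,0,0],-1],
    [[0,0,0.13],[0,0,0],-1],
    [[0,0,0],[0,0,0],-0.5],
    [[0,0,0],[0,0,0],0],
    [[0,0,0],[0,0,0],0.5]
  ]
}}

```text
clock: 18.35
tool_pos: [0.4363, 0.1911, 0.0722]
tool_rot: [-0.042, 0.999, 0.0, 0.001]
ft_force: [-3.3, 0.2, 11.2]
gripper_width: 0.0523
grip_force: 29.0
```

{"op": "apply_moves", "data": {
  "increments": [
    [[0,0,0],[0,0,0],1],
    [[0,0,0],[0,0,0],1],
    [[0,0,0],[0,0,0],1]
  ]
}}

```text
clock: 18.6
tool_pos: [0.4363, 0.1911, 0.0722]
tool_rot: [-0.042, 0.999, 0.0, 0.002]
ft_force: [0.0, -0.3, 5.7]
gripper_width: 0.0524
grip_force: 31.9
```

```bash
python3 - <<'E'
from h import *
o=st(); c=cam('wrist',{'tool_pos':np.array([.43684,.19086,.21714]),'tool_rot':[-.04177,.99913,-.0001,-.0004]})
P=[ray(c,160+u/1.875,80+v/1.875,.036) for u,v in((364,177),(58,198),(78,311))]; print(P)
d=P[0]-P[1]; print('len',np.hypot(*d),'yaw',np.arctan2(-d[0],d[1]),'centre',(P[0]+P[2])/2)
need(o,.62,-.0065,.2,-.12+np.pi/2)
E
```

```text
{'clock': 18.6, 'tool_pos': [0.4363, 0.1911, 0.0722], 'tool_rot': [-0.0419, 0.9991, 0.0003, 0.0018], 'qpos': [0.2472, 0.0582, 2.0467, -0.0001, 1.0331, -1.4074], 'ft_force': [0.0393, -0.3064, 5.7421], 'gripper_width': 0.0524, 'grip_force': 31.9228}
[array([0.3984, 0.2175]), array([0.421 , 0.0704]), array([0.4787, 0.0788])]
len 0.1488259721957159 yaw 0.15244498612480156 centre [0.43855 0.14815]
shift [-4.17 -5.31 -3.18] turn z 1.95 tilt [ 0.003  0.001 -1.   ]
```

{"op": "apply_moves", "data": {
  "increments": [
    [[0,0,-0.2],[0,0,0],1],
    [[0,0,-0.5],[0,0,0],1],
    [[0,0,-0.8],[0,0,0],1],
    [[0,0,-0.8],[0,0,0.6],1],
    [[0,0,-0.6],[0,0,0.7],1],
    [[0,0,-0.3],[0,0,0.65],1],
    [[0,0,0],[0,0,0],1],
    [[0,0,0],[0,0,0],1]
  ]
}}

```text
clock: 19.27
tool_pos: [0.4348, 0.1908, 0.1989]
tool_rot: [0.059, 0.998, 0.0, 0.001]
ft_force: [-0.2, -0.5, -2.2]
gripper_width: 0.0522
grip_force: 32.0
```

```bash
python3 - <<'E'
from h import *
o=st(); need(o,.62,-.0065,.2,-.12+np.pi/2)
E
```

```text
{'clock': 19.2667, 'tool_pos': [0.4348, 0.1908, 0.1989], 'tool_rot': [0.0591, 0.9983, 0.0002, 0.0005], 'qpos': [0.2472, -0.1131, 1.9514, 0.0, 1.3023, -1.2053], 'ft_force': [-0.2423, -0.4523, -2.2194], 'gripper_width': 0.0522, 'grip_force': 31.9857}
shift [-5.18 -4.35 -0.02] turn z 0.02 tilt [ 0.001  0.    -1.   ]
```

{"op": "apply_moves", "data": {
  "increments": [
    [[-0.3,-0.25,0],[0,0,0],1],
    [[-0.65,-0.55,0],[0,0,0],1],
    [[-0.65,-0.55,0],[0,0,0],1],
    [[-0.65,-0.55,0],[0,0,0],1],
    [[-0.65,-0.55,0],[0,0,0],1],
    [[-0.65,-0.55,0],[0,0,0],1],
    [[-0.65,-0.55,0],[0,0,0],1],
    [[-0.6,-0.5,0],[0,0,0],1],
    [[-0.38,-0.3,0],[0,0,0],1],
    [[0,0,0],[0,0,0],1]
  ]
}}

```text
clock: 20.1
tool_pos: [0.6203, -0.0102, 0.1956]
tool_rot: [0.061, 0.998, -0.0, -0.001]
ft_force: [-1.6, 0.1, -1.1]
gripper_width: 0.0526
grip_force: 32.1
```

{"op": "apply_moves", "data": {
  "increments": [
    [[0,0,0],[0,0,0],1],
    [[0,0,0],[0,0,0],1],
    [[0,0,0],[0,0,0],1]
  ]
}}

```text
clock: 20.35
tool_pos: [0.6183, -0.0058, 0.1972]
tool_rot: [0.059, 0.998, 0.0, -0.001]
ft_force: [-0.2, 0.2, -2.0]
gripper_width: 0.0524
grip_force: 32.1
```

```bash
python3 - <<'E'
from h import *
o,im=snap('wrist','w8'); print(o['tool_pos'],o['tool_rot']); need(o,.62,-.0065,.0392,-.12+np.pi/2)
c=cam('wrist',o)
for a,b in((-.0355,-.0385),(-.0355,.0385)):
    y=-.12; print(proj(c,[.62+a*np.cos(y)-b*np.sin(y),-.0065+a*np.sin(y)+b*np.cos(y),.011]))
cv2.imwrite('pics/w8c.png',cv2.resize(im[100:420,160:480,::-1],(600,600)))
E
```

```text
[ 0.61829429 -0.0058494   0.19721388] [ 5.93660039e-02  9.98235449e-01  2.18758589e-04 -1.27230313e-03]
shift [-0.05 -0.01  3.95] turn z 0.01 tilt [-0.003  0.001 -1.   ]
[278.7 176.6]
[362.5 176.7]
```

View pics/w8c.png

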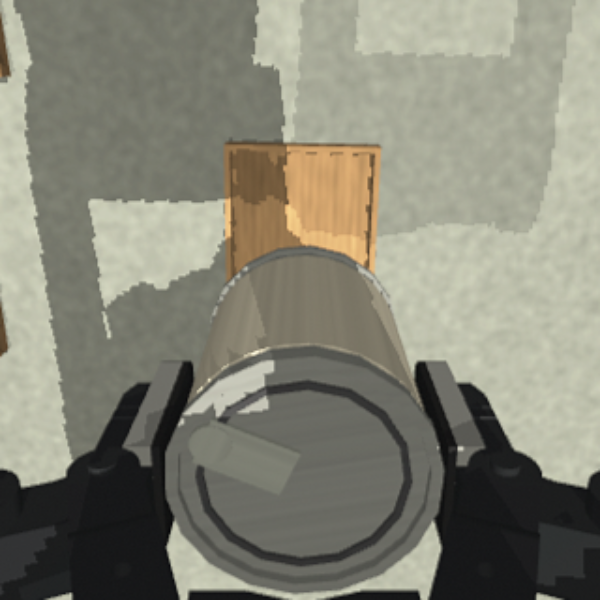

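The tray corners are at full-frame (280,176) and (363,178), within 1.5 px of the prediction. Lowering.

{"op": "apply_moves", "data": {
  "increments": [
    [[-0.05,0.02,0.5],[0,0,0],1],
    [[0,0,0.8],[0,0,0],1],
    [[0,0,0.8],[0,0,0],1],
    [[0,0,0.6],[0,0,0],1],
    [[0,0,0.5],[0,0,0],1],
    [[0,0,0.3],[0,0,0],1],
    [[0,0,0.2],[0,0,0],1],
    [[0,0,0.1],[0,0,0],1],
    [[0,0,0],[0,0,0],1],
    [[0,0,0],[0,0,0],1]
  ]
}}

```text
clock: 21.23
tool_pos: [0.6226, -0.0063, 0.0478]
tool_rot: [0.06, 0.998, -0.0, 0.001]
ft_force: [-0.7, 0.4, -1.2]
gripper_width: 0.0523
grip_force: 32.1
```

{"op": "apply_moves", "data": {
  "increments": [
    [[0,0,0.03],[0,0,0],1],
    [[0,0,0.03],[0,0,0],1],
    [[0,0,0],[0,0,0],1],
    [[0,0,0],[0,0,0],1]
  ]
}}

```text
clock: 21.57
tool_pos: [0.6219, -0.0064, 0.0446]
tool_rot: [0.06, 0.998, -0.0, 0.0]
ft_force: [-0.1, 1.3, -1.6]
gripper_width: 0.0521
grip_force: 32.1
```

{"op": "apply_moves", "data": {
  "increments": [
    [[0.03,0,0.06],[0,0,0],1],
    [[0,0,0.05],[0,0,0],1],
    [[0,0,0.02],[0,0,0],1],
    [[0,0,0],[0,0,0],1],
    [[0,0,0],[0,0,0],1]
  ]
}}

```text
clock: 21.98
tool_pos: [0.6204, -0.0062, 0.0393]
tool_rot: [0.06, 0.998, -0.0, -0.0]
ft_force: [-2.4, -0.6, 3.9]
gripper_width: 0.0524
grip_force: 32.5
```

{"op": "apply_moves", "data": {
  "increments": [
    [[0,0,0],[0,0,0],-0.3],
    [[0,0,0],[0,0,0],-1],
    [[0,0,0],[0,0,0],-1],
    [[0,0,0],[0,0,0],-1],
    [[0,0,0],[0,0,0],-1],
    [[0,0,-0.3],[0,0,0],-1],
    [[0,0,-0.6],[0,0,0],-1],
    [[0,0,-0.9],[0,0,0],-1],
    [[0,0,-0.9],[0,0,0],-1],
    [[0,0,-0.9],[0,0,0],-1]
  ]
}}

```text
clock: 22.82
tool_pos: [0.6202, -0.0061, 0.1851]
tool_rot: [0.06, 0.998, 0.0, -0.0]
ft_force: [1.6, 0.2, 0.4]
gripper_width: 0.0857
grip_force: 0.0
```

{"op": "apply_moves", "data": {
  "increments": [
    [[0,0,-0.8],[0,0,0],-1],
    [[0,0,0],[0,0,0],-1],
    [[0,0,0],[0,0,0],-1],
    [[0,0,0],[0,0,0],-1]
  ]
}}

```text
clock: 23.15
tool_pos: [0.6203, -0.0061, 0.2152]
tool_rot: [0.06, 0.998, 0.0, 0.0]
ft_force: [-1.3, 0.7, -0.8]
gripper_width: 0.0851
grip_force: 0.0
```

```bash
python3 - <<'E'
from h import *
o,im=snap('wrist','w9'); print(o['tool_pos'],o['tool_rot']); need(o,.44,.147,.2,.13)
c=cam('wrist',o); print(proj(c,[.62,-.006,.07]),proj(c,[.6845,-.0138,.07]))
cv2.imwrite('pics/w9c.png',im[:,:,::-1])
E
```

```text
[ 0.62027432 -0.00610847  0.21516912] [6.01786354e-02 9.98187614e-01 2.39073154e-06 1.40146055e-04]
shift [4.93 3.26 0.38] turn z 12.61 tilt [ 0. -0. -1.]
[321.1 223.3] [321.1 293.3]
```

View pics/w9c.png

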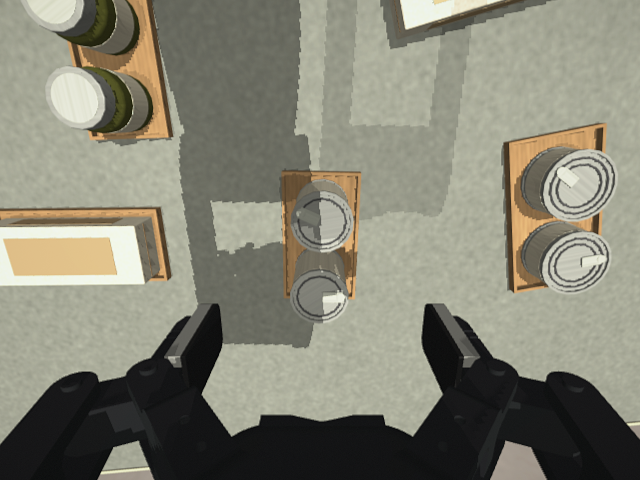

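All three round items stand in their trays: tall tin at (323,220), flat tins at the right, jars at upper left. Next is the carton. My picture views are used up, so I'll measure with image code from here.

{"op": "apply_moves", "data": {
  "increments": [
    [[0.3,0.2,0],[0,0,0],-1],
    [[0.65,0.43,0],[0,0,0],-1],
    [[0.65,0.43,0],[0,0,0],-1],
    [[0.65,0.43,0],[0,0,0],-1],
    [[0.65,0.43,0],[0,0,0],-1],
    [[0.65,0.43,0],[0,0,0],-1],
    [[0.65,0.43,0],[0,0,0],-1],
    [[0.5,0.33,0],[0,0,0],-1],
    [[0.2,0.15,0],[0,0,0.6],-1],
    [[0,0,0],[0,0,1],-1]
  ]
}}

```text
clock: 24.03
tool_pos: [0.4386, 0.1482, 0.2129]
tool_rot: [0.144, 0.99, -0.0, -0.002]
ft_force: [-0.4, -0.8, -0.5]
gripper_width: 0.0857
grip_force: 0.0
```

{"op": "apply_moves", "data": {
  "increments": [
    [[0,0,0],[0,0,1],-1],
    [[0,0,0],[0,0,1],-1],
    [[0,0,0],[0,0,1],-1],
    [[0,0,0],[0,0,1],-1],
    [[0,0,0],[0,0,1],-1],
    [[0,0,0],[0,0,1],-1],
    [[0,0,0],[0,0,1],-1],
    [[0,0,0],[0,0,1],-1],
    [[0,0,0],[0,0,1],-1],
    [[0,0,0],[0,0,1],-1]
  ]
}}

```text
clock: 24.87
tool_pos: [0.4403, 0.1466, 0.2129]
tool_rot: [0.621, 0.784, -0.001, -0.001]
ft_force: [0.2, 0.3, 0.2]
gripper_width: 0.0853
grip_force: 0.0
```

{"op": "apply_moves", "data": {
  "increments": [
    [[0,0,0],[0,0,1],-1],
    [[0,0,0],[0,0,0],-1],
    [[0,0,0],[0,0,0],-1],
    [[0,0,0],[0,0,0],-1]
  ]
}}

```text
clock: 25.2
tool_pos: [0.441, 0.1467, 0.2139]
tool_rot: [0.658, 0.753, -0.001, -0.001]
ft_force: [-0.5, -0.0, -0.5]
gripper_width: 0.0851
grip_force: 0.0
```

```bash
cat >> h.py <<'E'
def box(im,c,z,roi,thr=195):
    # white top face incl. tan label: bright + little blue deficit tolerated via label hue; largest blob, min-area rectangle
    x0,y0,x1,y1=roi; s=im[y0:y1,x0:x1].astype(int); R,G,B=s[...,0],s[...,1],s[...,2]
    white=(s.min(2)>thr); tan=(R-B>55)&(R>G+15)&(R>120)
    m=((white|tan)*255).astype(np.uint8); m=cv2.morphologyEx(m,cv2.MORPH_CLOSE,np.ones((7,7)));m=cv2.morphologyEx(m,cv2.MORPH_OPEN,np.ones((5,5)))
    n,l,stt,_=cv2.connectedComponentsWithStats(m); k=1+np.argmax(stt[1:,4]); yy,xx=np.nonzero(l==k)
    W=np.array([ray(c,u+x0,v+y0,z) for u,v in zip(xx[::3],yy[::3])]).astype(np.float32)
    r=cv2.minAreaRect(W*1000); print('bbox px',xx.min()+x0,yy.min()+y0,xx.max()+x0,yy.max()+y0,'rect',r); print('corners',cv2.boxPoints(r).round(1).tolist())
E
python3 - <<'E'
from h import *
o,im=snap('wrist','w10'); print(o['tool_pos'],o['tool_rot']); c=cam('wrist',o)
print([proj(c,[.44+a*np.cos(.125)-b*np.sin(.125),.148+a*np.sin(.125)+b*np.cos(.125),.036]).tolist() for a in(-.03,.03) for b in(-.075,.075)])
for v in (150,190,250): print(v,im[v,320-60:320+60:6].tolist())
box(im,c,.036,(230,60,410,400))
E
```

```text
[0.44097161 0.14672529 0.21391631] [ 6.58244250e-01  7.52803797e-01 -7.37721716e-04 -6.36662290e-04]
[[289.9, 286.5], [286.5, 128.1], [350.4, 287.1], [356.4, 128.8]]
150 [[152, 155, 138], [149, 150, 135], [152, 154, 138], [149, 151, 135], [230, 224, 192], [240, 233, 209], [242, 238, 217], [242, 237, 214], [242, 237, 216], [242, 241, 221], [242, 241, 220], [242, 239, 218], [242, 238, 216], [242, 241, 220], [242, 241, 220], [243, 238, 215], [99, 101, 91], [173, 175, 156], [172, 175, 155], [168, 170, 152]]
190 [[150, 152, 136], [156, 157, 141], [148, 149, 134], [153, 155, 139], [152, 153, 137], [238, 232, 208], [243, 241, 221], [211, 180, 129], [210, 180, 129], [210, 179, 129], [210, 179, 128], [209, 179, 128], [209, 178, 128], [208, 177, 127], [242, 240, 220], [245, 241, 221], [168, 170, 153], [174, 176, 157], [167, 169, 151], [182, 184, 164]]
250 [[103, 104, 93], [102, 104, 94], [103, 105, 94], [105, 107, 97], [108, 109, 98], [211, 206, 177], [190, 182, 157], [152, 130, 94], [152, 130, 95], [152, 130, 95], [151, 130, 95], [152, 131, 95], [153, 132, 96], [152, 130, 94], [180, 171, 147], [185, 177, 153], [105, 107, 96], [106, 107, 97], [103, 105, 93], [107, 109, 98]]
bbox px 284 130 351 263 rect ((436.47552490234375, 159.74639892578125), (58.98323440551758, 123.72808837890625), 8.365884780883789)
corners [[398.29998779296875, 216.6999969482422], [416.29998779296875, 94.19999694824219], [474.70001220703125, 102.80000305175781], [456.70001220703125, 225.1999969482422]]
```

{"op": "apply_moves", "data": {
  "increments": [
    [[0,-0.06,0.5],[0,0,-0.1],-1],
    [[0,0,0.8],[0,0,0],-1],
    [[0,0,0.8],[0,0,0],-1],
    [[0,0,0.8],[0,0,0],-1],
    [[0,0,0.7],[0,0,0],-1],
    [[0,0,0.5],[0,0,0],-1],
    [[0,0,0.4],[0,0,0],-1],
    [[0,0,0.2],[0,0,0],-1],
    [[0,0,0.1],[0,0,0],-1],
    [[0,0,0],[0,0,0],-1]
  ]
}}

```text
clock: 26.08
tool_pos: [0.4388, 0.1465, 0.0224]
tool_rot: [0.655, 0.756, -0.0, -0.0]
ft_force: [-0.4, -0.8, 0.2]
gripper_width: 0.0853
grip_force: 0.0
```

{"op": "apply_moves", "data": {
  "increments": [
    [[0,0,0.05],[0,0,0],-0.7],
    [[0,0,0],[0,0,0],-0.6],
    [[0,0,0],[0,0,0],-0.4],
    [[0,0,0],[0,0,0],0],
    [[0,0,0],[0,0,0],1],
    [[0,0,0],[0,0,0],1],
    [[0,0,0],[0,0,0],1]
  ],
  "newtons": 40
}}

```text
clock: 26.67
tool_pos: [0.4401, 0.1467, 0.0221]
tool_rot: [0.655, 0.755, 0.001, 0.001]
ft_force: [-1.5, -0.0, 7.1]
gripper_width: 0.0592
grip_force: 44.3
```

{"op": "apply_moves", "data": {
  "increments": [
    [[0,0,-0.2],[0,0,0],1],
    [[0,0,-0.5],[0,0,0],1],
    [[0,0,-0.8],[0,0,0],1],
    [[0,0,-0.8],[0,0,0],1],
    [[0,0,-0.8],[0,0,0.6],1],
    [[0,0,-0.8],[0,0,0.6],1],
    [[0,0,-0.4],[0,0,0.7],1],
    [[0,0,-0.2],[0,0,0.6],1],
    [[0,0,0],[0,0,0],1],
    [[0,0,0],[0,0,0],1]
  ]
}}

```text
clock: 27.5
tool_pos: [0.4392, 0.1465, 0.2013]
tool_rot: [0.748, 0.664, 0.0, 0.0]
ft_force: [0.2, -0.5, -1.9]
gripper_width: 0.059
grip_force: 44.0
```

```bash
python3 - <<'E'
from h import *
o=st(); need(o,.63,-.257,.2,-.122)
E
```

```text
{'clock': 27.5, 'tool_pos': [0.4392, 0.1465, 0.2013], 'tool_rot': [0.7477, 0.664, 0.0004, 0.0003], 'qpos': [0.1514, -0.1464, 1.9765, 0.0, 1.3104, 0.2699], 'ft_force': [0.1999, -0.5358, -1.8726], 'gripper_width': 0.059, 'grip_force': 43.9905}
shift [-9.45  5.93  0.04] turn z 0.03 tilt [ 0.001  0.    -1.   ]
```

```bash
python3 - <<'E'
from h import *
for n,roi in(('scene',(150,210,245,300)),('side',(425,275,505,365))):
    o,im=snap(n,n+'11'); print(n); box(im,cam(n),.039,roi,190)
im=cv2.imread('pics/w9.png')[:,:,::-1]; c=cam('wrist',{'tool_pos':np.array([.62027,-.00611,.21517]),'tool_rot':[.06018,.99819,0,.00014]})
box(im,c,.039,(0,200,200,320),190)
im=cv2.imread('pics/w3.png')[:,:,::-1]; c=cam('wrist',{'tool_pos':np.array([.43749,-.16876,.23022]),'tool_rot':[.04187,.99912,-.00093,.00175]})
box(im,c,.039,(200,330,345,415),190)
E
```

```text
scene
bbox px 169 229 226 276 rect ((642.4984130859375, -245.44288635253906), (175.25363159179688, 74.47824096679688), 83.30413818359375)
corners [[595.2999877929688, -328.1000061035156], [669.2999877929688, -336.79998779296875], [689.7000122070312, -162.8000030517578], [615.7000122070312, -154.10000610351562]]
side
bbox px 433 286 491 348 rect ((618.2799072265625, -260.8310852050781), (151.60032653808594, 81.35492706298828), 83.65989685058594)
corners [[569.5, -331.70001220703125], [650.2999877929688, -340.70001220703125], [667.0999755859375, -190.0], [586.2000122070312, -181.0]]
bbox px 0 226 143 285 rect ((631.0909423828125, -254.38197326660156), (141.05747985839844, 59.5513916015625), 83.72896575927734)
corners [[593.7999877929688, -321.20001220703125], [653.0, -327.70001220703125], [668.4000244140625, -187.5], [609.2000122070312, -181.0]]
bbox px 200 339 331 403 rect ((617.35107421875, -249.2500457763672), (150.86380004882812, 87.81314849853516), 83.89155578613281)
corners [[565.7000122070312, -319.6000061035156], [653.0, -328.8999938964844], [669.0, -178.89999389648438], [581.7000122070312, -169.60000610351562]]
```

{"op": "apply_moves", "data": {
  "increments": [
    [[-0.28,0.18,0],[0,0,0],1],
    [[-0.56,0.35,0],[0,0,0],1],
    [[-0.7,0.44,0],[0,0,0],1],
    [[-0.7,0.44,0],[0,0,0],1],
    [[-0.7,0.44,0],[0,0,0],1],
    [[-0.7,0.44,0],[0,0,0],1],
    [[-0.7,0.44,0],[0,0,0],1],
    [[-0.7,0.44,0],[0,0,0],1],
    [[-0.7,0.44,0],[0,0,0],1],
    [[-0.7,0.44,0],[0,0,0],1]
  ]
}}

```text
clock: 28.43
tool_pos: [0.5686, -0.13, 0.1989]
tool_rot: [0.748, 0.664, -0.001, -0.001]
ft_force: [2.0, 0.0, -2.2]
gripper_width: 0.0593
grip_force: 43.9
```

{"op": "apply_moves", "data": {
  "increments": [
    [[-0.7,0.44,0],[0,0,0],1],
    [[-0.7,0.44,0],[0,0,0],1],
    [[-0.7,0.44,0],[0,0,0],1],
    [[-0.56,0.35,0],[0,0,0],1],
    [[-0.35,0.22,0],[0,0,0],1],
    [[0,0,0],[0,0,0],1],
    [[0,0,0],[0,0,0],1],
    [[0,0,0],[0,0,0],1]
  ]
}}

```text
clock: 29.1
tool_pos: [0.6288, -0.2564, 0.1991]
tool_rot: [0.748, 0.664, -0.0, -0.002]
ft_force: [0.8, -0.2, -1.6]
gripper_width: 0.0587
grip_force: 44.0
```

```bash
python3 - <<'E'
from h import *
o=st(); need(o,.6306,-.259,.0611,-.114)
E
```

```text
{'clock': 29.1, 'tool_pos': [0.6288, -0.2564, 0.1991], 'tool_rot': [0.7482, 0.6635, -0.0004, -0.0016], 'qpos': [-0.5033, 0.3777, 1.4093, 0.0004, 1.3579, -0.3837], 'ft_force': [0.8293, -0.231, -1.6301], 'gripper_width': 0.0587, 'grip_force': 43.9986}
shift [-0.07  0.06  3.45] turn z -0.05 tilt [-0.003  0.002 -1.   ]
```

{"op": "apply_moves", "data": {
  "increments": [
    [[-0.06,0.05,0.4],[0,0,-0.05],1],
    [[0,0,0.7],[0,0,0],1],
    [[0,0,0.7],[0,0,0],1],
    [[0,0,0.5],[0,0,0],1],
    [[0,0,0.4],[0,0,0],1],
    [[0,0,0.25],[0,0,0],1],
    [[0,0,0.2],[0,0,0],1],
    [[0,0,0.1],[0,0,0],1],
    [[0,0,0],[0,0,0],1],
    [[0,0,0],[0,0,0],1]
  ]
}}

```text
clock: 29.93
tool_pos: [0.6319, -0.26, 0.0719]
tool_rot: [0.747, 0.665, 0.0, 0.001]
ft_force: [-0.9, -0.4, -1.9]
gripper_width: 0.0591
grip_force: 44.0
```

```bash
python3 - <<'E'
from h import *
o=st(); need(o,.6306,-.259,.0611,-.114)
E
```

```text
{'clock': 29.9333, 'tool_pos': [0.6319, -0.26, 0.0719], 'tool_rot': [0.7465, 0.6653, 0.0002, 0.0006], 'qpos': [-0.5056, 0.5088, 1.4853, -0.0, 1.1462, -0.3907], 'ft_force': [-0.8711, -0.3884, -1.9171], 'gripper_width': 0.0591, 'grip_force': 43.9688}
shift [ 0.02 -0.04  0.27] turn z -0.01 tilt [ 0.001 -0.001 -1.   ]
```

{"op": "apply_moves", "data": {
  "increments": [
    [[0,-0.03,0.08],[0,0,0],1],
    [[0,0,0.07],[0,0,0],1],
    [[0,0,0.05],[0,0,0],1],
    [[0,0,0.03],[0,0,0],1],
    [[0,0,0],[0,0,0],1],
    [[0,0,0],[0,0,0],1]
  ]
}}

```text
clock: 30.43
tool_pos: [0.6301, -0.2598, 0.0616]
tool_rot: [0.747, 0.665, -0.0, -0.0]
ft_force: [0.4, 1.0, -1.6]
gripper_width: 0.0588
grip_force: 44.0
```

{"op": "apply_moves", "data": {
  "increments": [
    [[0,0,0.03],[0,0,0],1],
    [[0,0,0.02],[0,0,0],1],
    [[0,0,0],[0,0,0],1],
    [[0,0,0],[0,0,0],1]
  ]
}}

```text
clock: 30.77
tool_pos: [0.6304, -0.2599, 0.0612]
tool_rot: [0.747, 0.665, 0.0, 0.0]
ft_force: [-3.9, 2.0, 5.4]
gripper_width: 0.0589
grip_force: 44.8
```

{"op": "apply_moves", "data": {
  "increments": [
    [[0,0,0],[0,0,0],-0.5],
    [[0,0,0],[0,0,0],-1],
    [[0,0,0],[0,0,0],-1],
    [[0,0,0],[0,0,0],-1],
    [[0,0,0],[0,0,0],-1],
    [[0,0,-0.3],[0,0,0],-1],
    [[0,0,-0.6],[0,0,0],-1],
    [[0,0,-0.9],[0,0,0],-1],
    [[0,0,-0.9],[0,0,0],-1],
    [[0,0,-0.9],[0,0,0],-1]
  ]
}}

```text
clock: 31.6
tool_pos: [0.6299, -0.2596, 0.2059]
tool_rot: [0.747, 0.665, 0.0, -0.0]
ft_force: [0.9, -0.2, 0.1]
gripper_width: 0.0855
grip_force: 0.0
```

{"op": "apply_moves", "data": {
  "increments": [
    [[0,0,-0.9],[0,0,0],-1],
    [[0,0,-0.6],[0,0,0],-1],
    [[0,0,0],[0,0,0],-1],
    [[0,0,0],[0,0,0],-1],
    [[0,0,0],[0,0,0],-1],
    [[0,0,0],[0,0,0],-1]
  ]
}}

```text
clock: 32.1
tool_pos: [0.6293, -0.2593, 0.2619]
tool_rot: [0.747, 0.665, -0.001, -0.001]
ft_force: [0.3, -0.8, 0.0]
gripper_width: 0.0852
grip_force: 0.0
```

```bash
python3 - <<'E'
from h import *
o,im=snap('wrist','w12'); print(o['tool_pos'],o['tool_rot']); c=cam('wrist',o)
print([proj(c,[.6304+a*np.cos(-.115)-b*np.sin(-.115),-.2596+a*np.sin(-.115)+b*np.cos(-.115),.075]).tolist() for a in(-.03,.03) for b in(-.075,.075)])
print([proj(c,[.6304+a*np.cos(-.115)-b*np.sin(-.115),-.259+a*np.sin(-.115)+b*np.cos(-.115),.011]).tolist() for a in(-.039,.039) for b in(-.084,.084)])
box(im,c,.075,(200,40,440,420),190)
g=im.astype(int)
for v in (130,170,210,250): print(v,[(u,*g[v,u]) for u in range(262,385,4)])
E
```

```text
[ 0.62931728 -0.25930785  0.2618506 ] [ 7.46646031e-01  6.65219710e-01 -5.19617511e-04 -1.47341538e-03]
[[293.6, 284.6], [289.4, 130.5], [352.5, 284.7], [357.2, 130.5]]
[[290.4, 267.6], [286.0, 119.8], [355.5, 267.7], [360.3, 119.9]]
bbox px 287 119 360 180 rect ((637.28076171875, -202.04969787597656), (53.37281036376953, 65.02626037597656), 83.41802978515625)
corners [[601.9000244140625, -224.8000030517578], [666.5, -232.3000030517578], [672.5999755859375, -179.3000030517578], [608.0, -171.8000030517578]]
130 [(262, np.int64(156), np.int64(159), np.int64(142)), (266, np.int64(158), np.int64(161), np.int64(143)), (270, np.int64(157), np.int64(159), np.int64(143)), (274, np.int64(155), np.int64(157), np.int64(141)), (278, np.int64(155), np.int64(158), np.int64(141)), (282, np.int64(158), np.int64(160), np.int64(143)), (286, np.int64(157), np.int64(162), np.int64(148)), (290, np.int64(162), np.int64(147), np.int64(121)), (294, np.int64(222), np.int64(215), np.int64(184)), (298, np.int64(224), np.int64(219), np.int64(187)), (302, np.int64(220), np.int64(213), np.int64(181)), (306, np.in
[... 5098 characters left out ...]
153), np.int64(131), np.int64(96)), (334, np.int64(153), np.int64(131), np.int64(96)), (338, np.int64(152), np.int64(130), np.int64(95)), (342, np.int64(151), np.int64(129), np.int64(92)), (346, np.int64(184), np.int64(175), np.int64(150)), (350, np.int64(190), np.int64(181), np.int64(156)), (354, np.int64(103), np.int64(96), np.int64(78)), (358, np.int64(108), np.int64(107), np.int64(94)), (362, np.int64(181), np.int64(182), np.int64(164)), (366, np.int64(101), np.int64(104), np.int64(92)), (370, np.int64(106), np.int64(108), np.int64(97)), (374, np.int64(101), np.int64(102), np.int64(92)), (378, np.int64(101), np.int64(103), np.int64(93)), (382, np.int64(104), np.int64(105), np.int64(93))]
```

```bash
python3 - <<'E'
import cv2
g=cv2.imread('pics/w12.png')[:,:,::-1].astype(int)
for u in(300,350): print(u,[(v,g[v,u].tolist()) for v in list(range(113,150,2))+list(range(272,300,2))])
E
```

```text
300 [(113, [159, 161, 144]), (115, [155, 159, 141]), (117, [156, 159, 142]), (119, [184, 155, 118]), (121, [196, 154, 102]), (123, [190, 148, 99]), (125, [192, 149, 99]), (127, [190, 146, 95]), (129, [154, 138, 111]), (131, [242, 239, 217]), (133, [242, 239, 218]), (135, [242, 238, 216]), (137, [241, 235, 212]), (139, [242, 238, 217]), (141, [242, 241, 220]), (143, [242, 239, 218]), (145, [243, 241, 221]), (147, [243, 239, 218]), (149, [242, 236, 214]), (272, [190, 182, 155]), (274, [186, 178, 153]), (276, [188, 180, 155]), (278, [191, 181, 157]), (280, [190, 182, 156]), (282, [193, 185, 159]), (284, [186, 185, 164]), (286, [186, 187, 168]), (288, [178, 180, 162]), (290, [174, 176, 158]), (292, [179, 180, 161]), (294, [184, 186, 168]), (296, [175, 177, 159]), (298, [168, 170, 153])]
350 [(113, [172, 174, 155]), (115, [167, 169, 151]), (117, [166, 169, 154]), (119, [206, 167, 119]), (121, [206, 160, 106]), (123, [222, 174, 116]), (125, [215, 166, 110]), (127, [175, 137, 91]), (129, [179, 163, 132]), (131, [245, 248, 232]), (133, [243, 248, 232]), (135, [243, 247, 234]), (137, [243, 247, 235]), (139, [243, 247, 236]), (141, [243, 248, 240]), (143, [243, 247, 236]), (145, [243, 247, 237]), (147, [243, 248, 240]), (149, [243, 248, 237]), (272, [244, 248, 239]), (274, [244, 248, 237]), (276, [244, 248, 244]), (278, [244, 248, 241]), (280, [244, 248, 237]), (282, [244, 249, 237]), (284, [210, 212, 184]), (286, [176, 177, 160]), (288, [178, 181, 162]), (290, [176, 179, 160]), (292, [170, 173, 154]), (294, [176, 178, 160]), (296, [176, 178, 161]), (298, [175, 176, 159])]
```

The carton sits within about 2 mm of the tray's centre and square to it: top ends at rows 130 and 284, tray edge at row 118, sides symmetric.

```bash
python3 -c "
from h import *
st(); print(arm.hand_in())"
```

```text
{'clock': 32.15, 'tool_pos': [0.6293, -0.2593, 0.2615], 'tool_rot': [0.7466, 0.6652, -0.0006, -0.0017], 'qpos': [-0.5066, 0.3429, 1.3362, -0.0, 1.4661, -0.3914], 'ft_force': [-0.4239, 0.1187, -0.5662], 'gripper_width': 0.0855, 'grip_force': 0.0}
the job is handed in; nothing more can be done
None
```

I took the pile apart, put the jar, both tins and the box in their places, and handed the job in at 32 s of the 128 s allowed; no verdict came back, but my last images showed each item in its place and no drops or tipping along the way.

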